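# Hold a re-glued carton in the jig: latch its sliding stop in the next hole

## Task

The small brown carton has just had its end flap re-glued and has to be held while it sets. Lay it along the rail of the holding jig, between the sprung cork pad and the sliding stop, and let go of it; then press the stop's red button in, slide the stop out of its slot towards the carton and let it click into the next hole, so that the button stands fully out again and the carton is nipped square between the two pads. Go gently: do not ram the latch against the tube or squeeze the carton with the stop, and leave the jar, the bone folder and the loose cork pad where they are.

Things in the scene. Friction and masses are not known exactly. Their poses are not given: they have to be found in the camera images.
- card_box: Small closed brown carton, 50 x 90 x 32 mm (x, y, z), about 0.1 kg, lying flat on the bench. Origin at the centre of its underside; y is its long direction. Grip it across its 50 mm width; it may lie on the rail either way round.
- jig: Holding jig fixed to the bench: a level tube 34 mm wide, 25 mm high, along the jig's y, axis 38 mm above the bench, top (where the carton lies) 50.5 mm; free underneath between two feet (100 mm wide in x, 54 high, at y = +-0.132 to 0.172). Origin on the bench under the middle, z up. Sprung head pad at the +y end, sliding stop to -y, its button facing -x. A slot, then round holes, in the tube's sides.
- head_face (a point): Centre of the cork face of the sprung head pad, at [0, 0.120, 0.0645] in the jig's frame when free; the face looks to -y. The pad is 66 mm wide (x), its dark steel backing 70 mm, its lower edge 54 mm and its top 75 mm above the bench.
- stop_face (a point): Centre of the sliding stop's cork pad face, looking to +y; 62.5 mm above the bench over the tube's middle. The stop is a grey sleeve round the tube, 43 mm wide, 34 high, 8 to 68 mm behind (-y of) this face. A cross jaw, 76 mm wide, 71 mm high over the bench, stands 6 to 14 mm behind the face; a rim sticks out 5 mm at the sleeve's rear. Between jaw and rim 48 mm are free for fingers.
- button_face (a point): Centre of the red button's outer face: 20 mm round, on the sleeve's -x side, 38 mm above the bench, 38 mm behind (-y of) the stop's pad face; pressed towards jig +x. Its face is 30 mm from the tube's middle plane at rest, 24 mm fully pressed. Opposite, on the +x side, a flat black cover 34 x 24 mm has its face 24.5 mm from that plane, so the two can be pinched from above.
- stop_travel (a joint): Travel of the stop along jig +y (towards the head pad), m; 0 puts its pad face at y = -0.005 in the jig's frame. At the start the latch sits in the slot, which ends somewhere between 0.012 and 0.024 and blocks it there unless the button is pressed. The first round hole lies somewhere between 0.037 and 0.051: nothing reports where the tube is clamped, so feel for it. 4 to 6 N of drag; stays where left.
- pad_travel (a joint): How far the sprung head pad is pushed back along jig +y, m: 0 = free, 0.018 = at its end stop (hard). Its spring pushes back with 1.5 N at first, 3.3 N at the end. With the stop latched the carton is longer than the free gap and keeps the pad pushed back 2 to 15 mm.
- button_press (a joint): How far the red button is in, m: 0 = out (latch in the slot or a hole), 0.006 = fully pressed, latch clear of the tube. Spring 8 N at first, 10 N at the end. Left free while the latch rides on the tube wall, it stays about 0.0055 in; over a hole it springs out to 0. The pin has only 0.8 mm of play either way in a hole.
- release_button: The red button with its latch pin: origin 10.5 mm behind the button face. The steel pin, 7 mm thick with a flat end, is hidden in the sleeve; it moves with the button and enters the slot and holes in the tube's +x side. It is strained when more than 40 N presses it against the tube.
- tail_stop: The sliding stop (sleeve, jaw and cork pad together; same axes as the jig). Origin at bench height below the middle of its pad face. It pushes the carton along the rail against the sprung head pad; more than 15 N on the carton crushes it.
- size_jar: Bystander: glass jar with a white lid, 60 mm across, 75 mm high, standing behind the jig. Origin at the centre of its underside.
- bone_folder: Bystander: ivory-coloured flat bone folder, 22 x 140 x 9 mm, lying in front of the jig. Origin at the centre of its underside.
- cork_pad: Bystander: loose cork block 56 x 80 x 20 mm lying to the right of the jig. Origin at the centre of its underside.
Things that resemble listed ones, but are neither listed nor needed, are in the scene too. Of the things shaped like the card_box, the brown one is meant.

How it is judged:
On the way, in this order (a step that is already met when the one before it is completed fails the run):
1. the carton lies on the rail between the two pads, let go (z of card_box in the frame of jig between 0.047 and 0.054 m and x of card_box in the frame of jig between -0.012 and 0.012 m and y of card_box in the frame of jig between 0.035 and 0.086 m and angle between the y axis of card_box and the y axis of jig, either way round below 0.25 rad and contact force between the fingers and card_box below 0.1 N), for 0.2 s.
2. the stop has left its slot with the button in (value of joint button_press above 0.004 m and value of joint stop_travel above 0.026 m), for 0.05 s.
3. the button has popped out in the next hole (value of joint button_press below 0.0015 m and value of joint stop_travel between 0.034 and 0.054 m), for 0.2 s.
At the end, for the whole second after the job is handed in: The stop is latched in the first round hole past its slot (button out to within 1.5 mm), and the carton lies flat on the tube, nipped between the two pads (head pad pushed back at least 1 mm), within 12 mm of the tube's middle and square to it within 4 degrees, at rest (all of step 3 and z of card_box in the frame of jig between 0.047 and 0.054 m and x of card_box in the frame of jig between -0.012 and 0.012 m and value of joint pad_travel above 0.001 m and y of card_box in the frame of jig above 0.07 m and angle between the y axis of card_box and the y axis of jig, either way round below 0.07 rad and linear speed of card_box below 0.01 m/s); the robot touches nothing.
It fails at once if the latch pin is rammed against the tube with more than 40 N (contact force between release_button and jig above 40 N).
It fails at once if the stop presses the carton with more than 15 N (contact force between tail_stop and card_box above 15 N).
It fails at once if the jar is pushed more than 20 mm from its place (distance of size_jar from where it was at the start of the episode above 0.02 m).
It fails at once if the bone folder is pushed more than 20 mm from its place (distance of bone_folder from where it was at the start of the episode above 0.02 m).
It fails at once if the cork pad is pushed more than 20 mm from its place (distance of cork_pad from where it was at the start of the episode above 0.02 m).
It also fails if it takes over 45 s, if anything falls off the work surface, if the arm or the gripper's body presses on something with over 40 N, if the wrist force passes 120 N, or if a joint passes its speed limit or range.

## Robot

A 7-joint arm with a two-finger parallel gripper is mounted at the origin on a cart in front of the work surface, level with it; the furniture and walls round the work are solid. World frame = base frame: x ahead of the robot, y to its left, z up, the work surface at z = 0. Lengths are in m, angles in rad, forces in N, time in s.
With the tool pointing down it reaches from about 0.4 to 0.85 m from the base axis. Payload 10.4 kg.
Tool frame: the origin (TCP) lies between the finger pads; the fingertips stand tips_ahead ahead of it and the grasp point (between the pads) lies 11 mm behind it (tips_ahead is the distance from the TCP to the fingertips, in m); z points along the fingers, x is the direction in which the jaws open and shut, and the axes are right-handed (so a half turn about z gives the same grasp; the last joint's range is limited). The gripper opens to 87 mm and grips with 3 to 60 N. Pads are 19 mm wide; open, the fingers measure 117 mm over their backs; the gripper's body (75 mm by 190 mm) begins 51 mm behind the grasp point.
Start: joints at [-1.169, 0.332, -0.065, 1.46, 0.022, 1.35, -0.088], TCP at [0.258, 0.569, 0.2] pointing down, gripper open.
Joint ranges: [-2.6, 2.6], [-0.5, 2.12], [-1.47, 1.34], [0.16, 2.42], [-1.27, 4.41], [0.06, 2.06], [-2.6, 2.6]. Speed limits (rad/s): [2.22, 2.22, 2.79, 2.79, 3.14, 3.14, 3.14].

## Interface

Orientations are given as a unit quaternion [x, y, z, w].
In Python, from bench import read_state, camera, close_job, tips_ahead gives the robot as it stands.
- The arm moves only by the tool arm_command, never from a script. Its argument "commands" is a list that holds one entry, the list of rows, each a list of 7 numbers: the turn, a rotation vector about the tool's x, y, z in rad, then the shift along the tool's x, y, z in m, then the opening in per cent of the stroke, from 0 (shut) to 100 (fully open). In form: [[[rx, ry, rz, x, y, z, claw], ...]]. A call has 1 to 20 rows; each row shifts and turns the commanded pose from where the row before left it, along the tool's axes as they then stand; what a row does not reach is not made up. A row lasts 1/8 s, in which the tool goes at most 62.5 mm and 10.7 degrees, less where a joint would pass 70% of its speed; a pose out of reach is approached as far as the arm can. A call with a gripper value outside its range is refused whole. The fingers move at their own pace and stop on an object; "newtons" is the grip in N (left out, the last holds). Time passes only in rows, so rows that do not move let the fingers close. It gives the time, the measured TCP pose, the force and the opening at its end, in the units of the state.
- read_state(): the state, without advancing time (a new reading comes with each control period).
- camera(name): name is "scene" or "side" or "wrist"; returns a dict with "frame" (384x512x3 uint8, red, green, blue), "vfov" (degrees; the focal length in pixels is half the picture's height over the tangent of half this angle, whatever the lens; pixels are square), "cx", "cy" (the principal point, pixels), "R" (3x3) and "t" (3): a world point X has camera coordinates R X + t. Camera axes: x right, y down, z forward; pixel columns grow to the right and rows downward; lengths in m; the calibration is good to about 2 mm. A picture is of the moment at which its call begins. There is no depth.
- close_job(): hands the job in, once; it reports no verdict.
The state is a dict: "time": time; "joint_positions": joint angles; "joint_vel": joint speeds; "joint_torque": joint torques, N m; "ee_pos": TCP position; "eef_rot": TCP orientation; "ft_force": force on the tool from outside, world axes, zero at the start; "torque": the same for the moment, N m; "width": finger opening in m.
Only numpy, scipy, OpenCV 4.12 (cv2) and the standard library are available. Lean on these libraries where they do the work, as an engineer would, in place of code of your own. Each camera call takes 0.05 s, during which the arm holds its last target.

## Working session

There is one attempt and no reset: what is moved stays moved. The work goes in short steps, Python scripts to look and compute and a tool call to move; the robot and the scene stay as the last step left them, time stands still between calls to the robot, and variables do not carry over. Pictures are saved under pics/ and viewed, and the job is handed in when it is done.

Besides the shell and the picture viewer there is one more tool, called as name(argument=value, ...) on one line, values as JSON. arm_command: Moves the arm, as the interface text tells. Its arguments: {"type":"object","properties":{"commands":{"type":"array"},"newtons":{"type":"number"}},"required":["commands"]}

```bash
ls; mkdir -p pics; python3 - <<'E'
from bench import *
import cv2
s=read_state()
print(s, tips_ahead)
for n in ["scene","side","wrist"]:
    c=camera(n); cv2.imwrite(f"pics/{n}0.png",c["frame"][:,:,::-1]); print(n,c["vfov"],c["cx"],c["cy"],c["R"],c["t"])
E
```

```text
pics
{'time': 0.0, 'joint_positions': array([-1.16864778,  0.33285695, -0.06470872,  1.4609616 ,  0.02164474,
        1.34990396, -0.08849252]), 'joint_vel': array([ 0.00161783,  0.00029682,  0.00057415,  0.00033922,  0.00134642,
       -0.00017458,  0.00123085]), 'joint_torque': array([ 6.93946386e-04, -6.23271275e+01,  2.49573524e-02, -3.89897382e+01,
       -6.14056620e-02,  3.97303922e-02,  7.55726796e-05]), 'ee_pos': array([0.25739767, 0.56906424, 0.19895364]), 'eef_rot': array([ 8.40252390e-01,  5.42194991e-01, -5.70892701e-04,  4.33005832e-04]), 'ft_force': array([-0.29522026,  0.24534999,  0.70842002]), 'torque': array([-0.01404516,  0.00346251, -0.01891216]), 'width': 0.08735577758269543} 0.008
scene 56.21244936182426 261.70353976072096 195.37445612286248 [[ 0.82871949 -0.55950984  0.01314339]
 [-0.41674296 -0.63259483 -0.65280096]
 [ 0.373563    0.53551146 -0.75741545]] [-0.42260865  0.41154022  1.03599408]
side 51.93389984501962 257.0264142631951 195.5233845587834 [[-0.93109364 -0.36425686  0.01953413]
 [-0.22616535  0.53443824 -0.81438627]
 [ 0.286206   -0.76268782 -0.57999433]] [0.66022243 0.08053495 1.41573366]
wrist 70.65766399836951 251.55896276257513 189.06104251033003 [[ 0.41193692  0.91121129 -0.00139785]
 [ 0.88477311 -0.39961705  0.23975564]
 [ 0.21790944 -0.10000098 -0.97083226]] [-0.62370321 -0.02969612  0.39073089]
```

View pics/scene0.png

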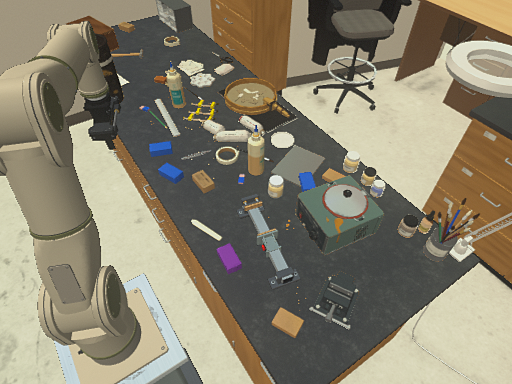

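View pics/side0.png

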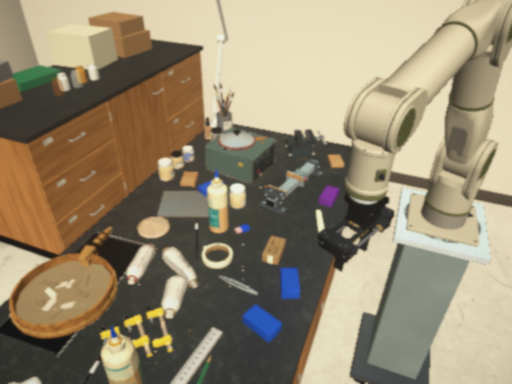

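View pics/wrist0.png

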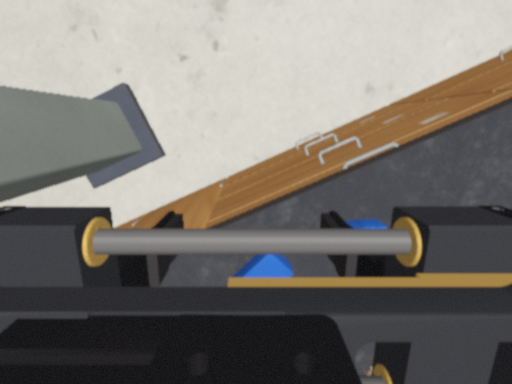

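```bash
cat > h.py <<'E'
from bench import *
import cv2, numpy as np
from scipy.spatial.transform import Rotation as Ro
def crop(img,x0,y0,x1,y1,k,name):
    im=cv2.imread(img)[y0:y1,x0:x1]; im=cv2.resize(im,None,fx=k,fy=k,interpolation=cv2.INTER_CUBIC); cv2.imwrite(name,im)
def K(c):
    f=c["frame"].shape[0]/2/np.tan(np.radians(c["vfov"])/2); return f
def ray(c,u,v):
    f=K(c); d=np.array([(u-c["cx"])/f,(v-c["cy"])/f,1.]); R=np.array(c["R"]); t=np.array(c["t"])
    return -R.T@t, R.T@d
def onz(c,u,v,z):
    o,d=ray(c,u,v); return o+d*(z-o[2])/d[2]
def proj(c,X):
    p=np.array(c["R"])@np.array(X)+np.array(c["t"]); f=K(c); return np.array([c["cx"]+f*p[0]/p[2],c["cy"]+f*p[1]/p[2]])
def tri(c1,p1,c2,p2):
    A=[];b=[]
    for c,p in((c1,p1),(c2,p2)):
        o,d=ray(c,*p); d=d/np.linalg.norm(d); P=np.eye(3)-np.outer(d,d); A.append(P); b.append(P@o)
    X=np.linalg.lstsq(np.vstack(A),np.hstack(b),rcond=None)[0]
    return X, [proj(c,X)-np.array(p) for c,p in((c1,p1),(c2,p2))]
def saved(n,path=None):
    import pickle; return pickle.load(open(f"cal_{n}.pkl","rb"))
E
python3 - <<'E'
from h import *
import pickle
for n in ["scene","side"]:
    c=camera(n); pickle.dump(c,open(f"cal_{n}.pkl","wb"))
crop("pics/scene0.png",180,150,310,300,5,"pics/a.png")
crop("pics/scene0.png",180,160,350,200,4,"pics/b.png")
crop("pics/side0.png",170,140,350,270,4,"pics/c.png")
E
```

```text
(no output)
```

View pics/a.png

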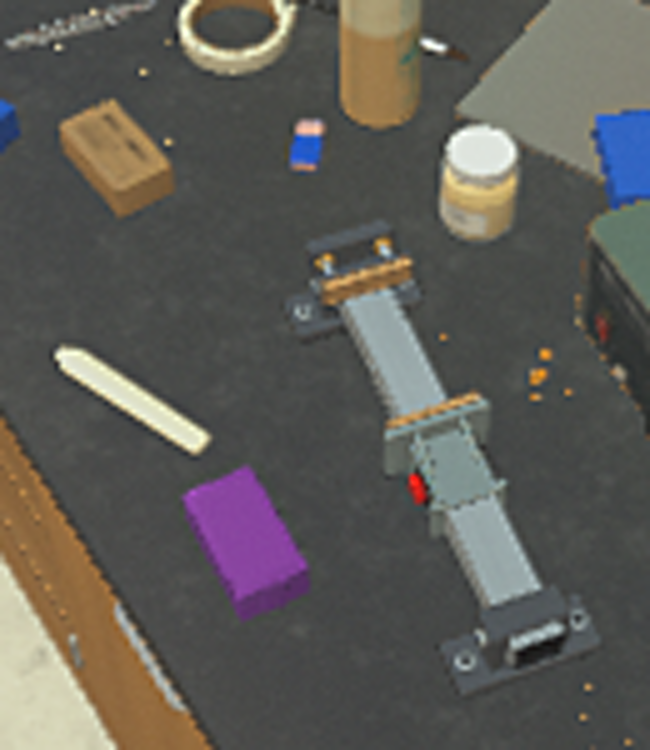

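View pics/b.png

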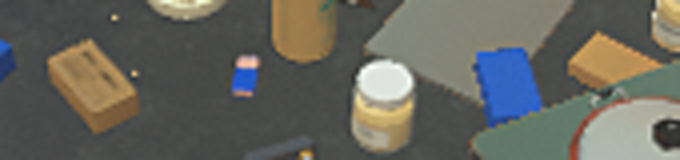

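View pics/c.png

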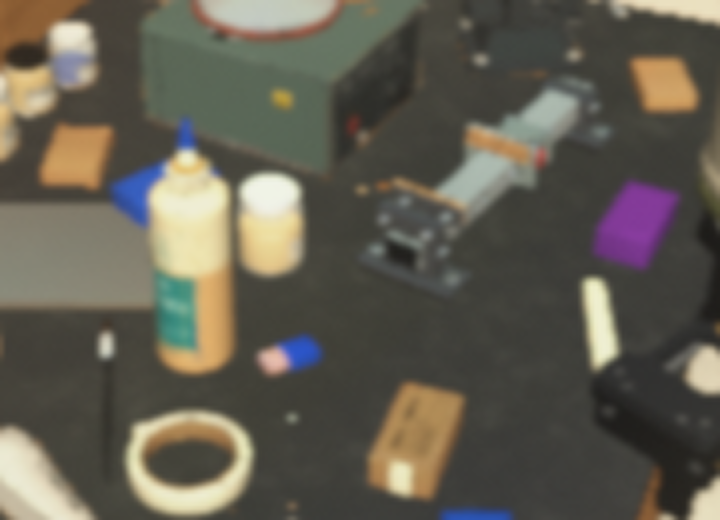

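```bash
python3 - <<'E'
from h import *
a=saved("scene");s=saved("side")
A=lambda u,v:(180+u/5,150+v/5); S=lambda u,v:(170+u/4,140+v/4)
print("carton top z=.032")
for p in [(60,127),(115,100),(172,165),(122,190)]: print(onz(a,*A(*p),.032)[:2])
for p in [(408,383),(465,398),(428,470),(370,455)]: print('s',onz(s,*S(*p),.032)[:2])
print("head pad top ends z .075: ")
for p in [(322,280),(410,260)]: print(onz(a,*A(*p),.075)[:2])
print("stop pad/jaw top")
for p in [(388,430),(480,397),(388,437),(488,405)]: print(onz(a,*A(*p),.071)[:2])
print("feet bolts? near plate")
print('button',onz(a,*A(419,489),.038))
print('head side view',[onz(s,*S(*p),.075)[:2] for p in [(395,182),(465,213)]])
print('stop side',[onz(s,*S(*p),.071)[:2] for p in [(467,128),(535,158)]])
print('jar', onz(a,*A(481,150),.075), onz(s,*S(270,190),.075))
for p in [(375,295),(540,595),(345,305),(490,607)]: print('tube',onz(a,*A(*p),.0505)[:2])
E
```

```text
carton top z=.032
[0.46964236 0.43277663]
[0.51994048 0.43560008]
[0.52343967 0.34855433]
[0.47881397 0.34673261]
s [0.51722679 0.35960597]
s [0.46915285 0.35909238]
s [0.47001702 0.44720063]
s [0.51621947 0.44886523]
head pad top ends z .075: 
[0.54146303 0.1573179 ]
[0.60345304 0.13836375]
stop pad/jaw top
[0.51142454 0.02808964]
[0.57766493 0.01619009]
[0.50835337 0.02346686]
[0.57833484 0.00791399]
feet bolts? near plate
button [ 0.51506182 -0.00402277  0.038     ]
head side view [array([0.60558606, 0.1518522 ]), array([0.5318938 , 0.17366427])]
stop side [array([0.57543019, 0.03187481]), array([0.50054541, 0.05721082])]
jar [0.70807952 0.19794052 0.075     ] [0.70462023 0.20788144 0.075     ]
tube [0.57590666 0.14182676]
tube [ 0.52988737 -0.11739272]
tube [0.55303285 0.14599461]
tube [ 0.49868949 -0.10679629]
```

arm_command(commands=[[[0, 0, 0, -0.018, 0.0415, 0, 100], [0, 0, 0, -0.018, 0.0415, 0, 100], [0, 0, 0, -0.018, 0.0415, 0, 100], [0, 0, 0, -0.018, 0.0415, 0, 100], [0, 0, 0, -0.018, 0.0415, 0, 100], [0, 0, 0, -0.018, 0.0415, 0, 100], [0, 0, 0, -0.018, 0.0415, 0, 100], [0, 0, 0, -0.018, 0.0415, 0, 100], [0, 0, 0.182, 0, 0, 0, 100], [0, 0, 0.182, 0, 0, 0, 100], [0, 0, 0.182, 0, 0, 0, 100], [0, 0, 0.182, 0, 0, 0, 100], [0, 0, 0.182, 0, 0, 0, 100], [0, 0, 0.182, 0, 0, 0, 100], [0, 0, 0, 0, 0, 0, 100]]])

```text
time: 2.12
ee_pos: [0.5007, 0.3015, 0.1997]
eef_rot: [1.0, 0.028, -0.0, 0.0]
ft_force: [-0.5, -0.3, 0.0]
width: 0.0867
```

```bash
cat >> h.py <<'E'
def snap(n,name):
    import pickle
    c=camera(n); cv2.imwrite(f"pics/{name}.png",c["frame"][:,:,::-1]); pickle.dump(c,open(f"cal_{name}.pkl","wb")); return c
def st():
    s=read_state(); R=Ro.from_quat(s["eef_rot"]).as_matrix()
    print("t",round(s["time"],2),"pos",np.round(s["ee_pos"],4),"x",np.round(R[:,0],3),"z",np.round(R[:,2],3),"F",np.round(s["ft_force"],2),"w",round(s["width"],4)); return s,R
def go(target,yaw=None):
    "shift in tool axes to target TCP and turn for tool x axis at angle yaw"
    s,R=st(); print("shift tool",np.round(R.T@(np.array(target)-s["ee_pos"]),4))
    if yaw is not None:
        a=np.arctan2(R[1,0],R[0,0]); print("rz",round(-((yaw-a+np.pi)%(2*np.pi)-np.pi),4))
E
python3 -c "
from h import *
st(); snap('wrist','w1')"
```

```text
t 2.12 pos [0.5007 0.3015 0.1997] x [ 0.998  0.055 -0.   ] z [-0. -0. -1.] F [-0.55 -0.31  0.02] w 0.0867
```

View pics/w1.png

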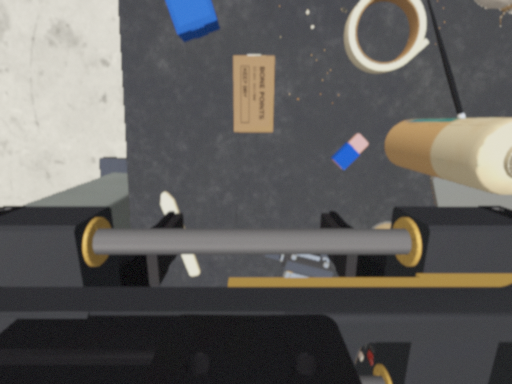

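```bash
python3 -c "
from h import *
crop('pics/w1.png',215,40,295,145,6,'pics/w1c.png')"
```

```text
(no output)
```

View pics/w1c.png

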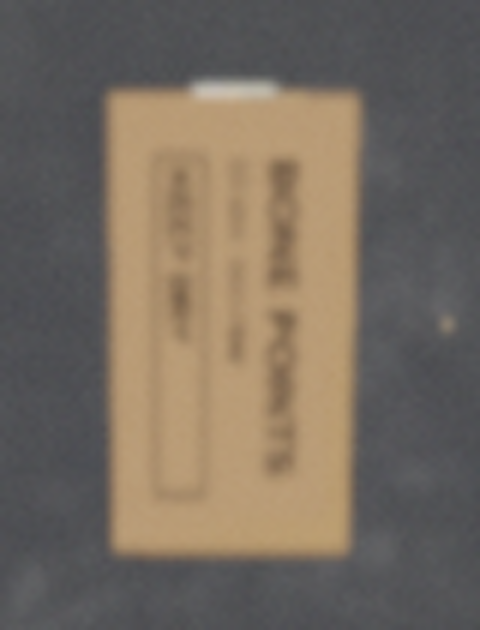

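```bash
python3 - <<'E'
from h import *
w=saved("w1");a=saved("scene");s=saved("side")
P=[(215+u/6,40+v/6) for u,v in[(108,92),(360,92),(348,553),(113,551)]]
X=np.array([onz(w,*p,.032) for p in P]); print(X[:,:2],X.mean(0))
print(np.linalg.norm(X[0]-X[1]),np.linalg.norm(X[1]-X[2]),np.linalg.norm(X[2]-X[3]))
d=(X[0]+X[1]-X[2]-X[3]); print('yaw of y',np.arctan2(-d[0],d[1]))
A=[(180+u/5,150+v/5) for u,v in [(60,127),(115,100),(172,165),(122,190)]]
for p,q in zip(P,A): print(tri(w,p,a,q))
S=[(170+u/4,140+v/4) for u,v in [(370,455),(428,470),(465,398),(408,383)]]
S=[S[1],S[0],S[3],S[2]]
for p,q in zip(P,S): print('s',tri(w,p,s,q))
E
```

```text
[[0.47020601 0.44230777]
 [0.5205468  0.44509636]
 [0.52486969 0.35488013]
 [0.47477759 0.35251696]] [0.49760002 0.3987003  0.032     ]
0.05041796414266245 0.09031974120864113 0.05014781248071387
yaw of y 0.049371603799461865
(array([0.47123847, 0.44340056, 0.0220628 ]), [array([1.40922795, 1.011813  ]), array([-0.52037315, -0.03295785])])
(array([0.5227696 , 0.44700621, 0.020594  ]), [array([1.13769661, 0.6324467 ]), array([-0.39689633,  0.04123274])])
(array([0.52573149, 0.35455758, 0.02508633]), [array([0.23598248, 0.09740589]), array([-0.08345225,  0.02072794])])
(array([0.47731343, 0.35115767, 0.0283844 ]), [array([2.09482788, 1.08407294]), array([-0.79195565,  0.07279855])])
s (array([0.47051283, 0.44329831, 0.02822955]), [array([ 0.49297102, -0.12965179]), array([0.20351757, 0.01283614])])
s (array([0.51914955, 0.44549032, 0.02838397]), [array([-1.37300747,  0.29017882]), array([-0.53713489, -0.10941875])])
s (array([0.52227416, 0.35395304, 0.02633419]), [array([-2.37442123,  0.45565953]), array([-0.95312847, -0.14511756])])
s (array([0.47276791, 0.35172287, 0.02465769]), [array([-1.20073934,  0.33572659]), array([-0.50783502,  0.001835  ])])
```

arm_command(commands=[[[0, 0, 0.0, 0.0011, -0.0486, 0, 100], [0, 0, 0.006, 0.0011, -0.0486, 0, 100], [0, 0, 0, 0, 0, 0.055, 100], [0, 0, 0, 0, 0, 0.055, 100], [0, 0, 0, 0, 0, 0.035, 100], [0, 0, 0, 0, 0, 0, 100]]])

```text
time: 2.92
ee_pos: [0.4961, 0.3973, 0.052]
eef_rot: [1.0, 0.026, -0.002, 0.002]
ft_force: [0.1, -0.2, 0.9]
width: 0.0869
```

```bash
python3 -c "
from h import *
go([.4976,.3987,.014],0.049)"
```

```text
t 2.92 pos [0.4961 0.3973 0.052 ] x [ 0.999  0.051 -0.004] z [-0.004 -0.004 -1.   ] F [ 0.08 -0.24  0.95] w 0.0869
shift tool [ 0.0018 -0.0015  0.038 ]
rz 0.0025
```

arm_command(commands=[[[0, 0, 0, 0.0015, -0.0015, 0.03, 100], [0, 0, 0, 0, 0, 0.008, 100], [0, 0, 0, 0, 0, 0, 45], [0, 0, 0, 0, 0, 0, 45], [0, 0, 0, 0, 0, 0, 45], [0, 0, 0, 0, 0, 0, 45]]], newtons=12)

```text
time: 3.68
ee_pos: [0.4993, 0.4004, 0.0173]
eef_rot: [1.0, 0.024, 0.0, -0.0]
ft_force: [0.3, 0.7, -0.4]
width: 0.0547
```

```bash
python3 -c "
from h import *
st()"
```

```text
t 3.67 pos [0.4993 0.4004 0.0173] x [0.999 0.048 0.001] z [ 0.     0.001 -1.   ] F [ 0.29  0.75 -0.42] w 0.0547
```

arm_command(commands=[[[0, 0, 0, 0, 0, 0, 20], [0, 0, 0, 0, 0, 0, 20], [0, 0, 0, 0, 0, 0, 20], [0, 0, 0, 0, 0, 0, 20], [0, 0, 0, 0, 0, -0.04, 20], [0, 0, 0, 0, 0, -0.05, 20], [0, 0, 0, 0, 0, -0.05, 20], [0, 0, 0, 0, 0, -0.04, 20]]], newtons=12)

```text
time: 4.68
ee_pos: [0.4993, 0.4003, 0.1992]
eef_rot: [1.0, 0.024, 0.001, -0.001]
ft_force: [0.2, -0.5, 0.1]
width: 0.0175
```

```bash
python3 -c "
from h import *
go([.52,-.05,.2],-.2)"
```

```text
t 4.67 pos [0.4993 0.4003 0.1992] x [0.999 0.048 0.001] z [ 0.001  0.001 -1.   ] F [ 0.2  -0.51  0.1 ] w 0.0175
shift tool [-0.0009  0.4508 -0.0014]
rz 0.2479
```

```bash
python3 -c "
from h import *
snap('wrist','w2');snap('side','s2');snap('scene','sc2')
crop('pics/sc2.png',60,90,310,300,3,'pics/sc2c.png')
crop('pics/s2.png',200,140,380,300,4,'pics/s2c.png')"
```

```text
(no output)
```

View pics/w2.png

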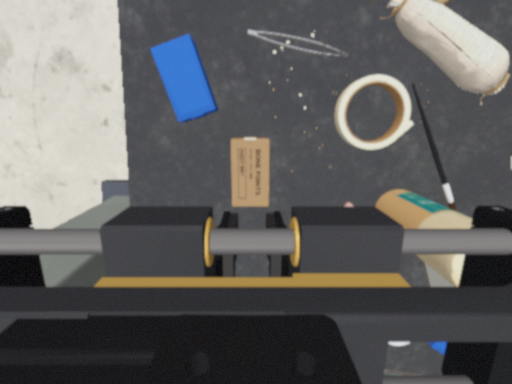

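View pics/s2c.png

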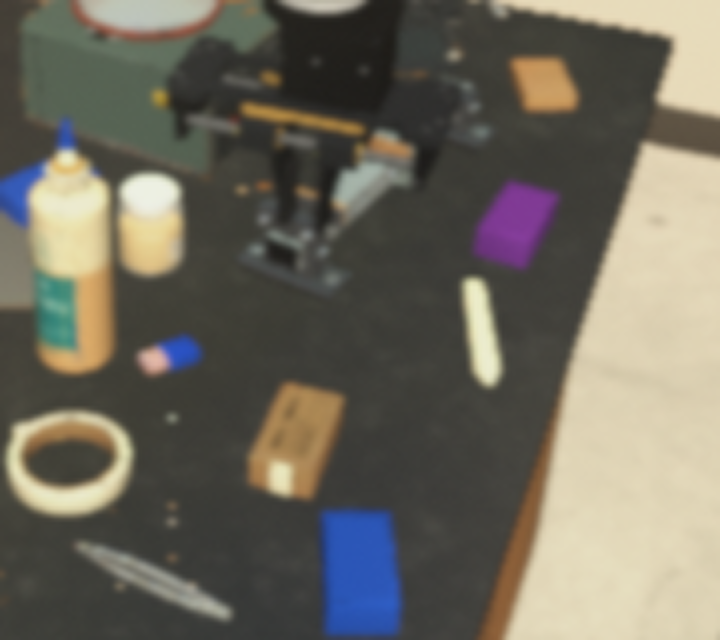

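View pics/sc2c.png

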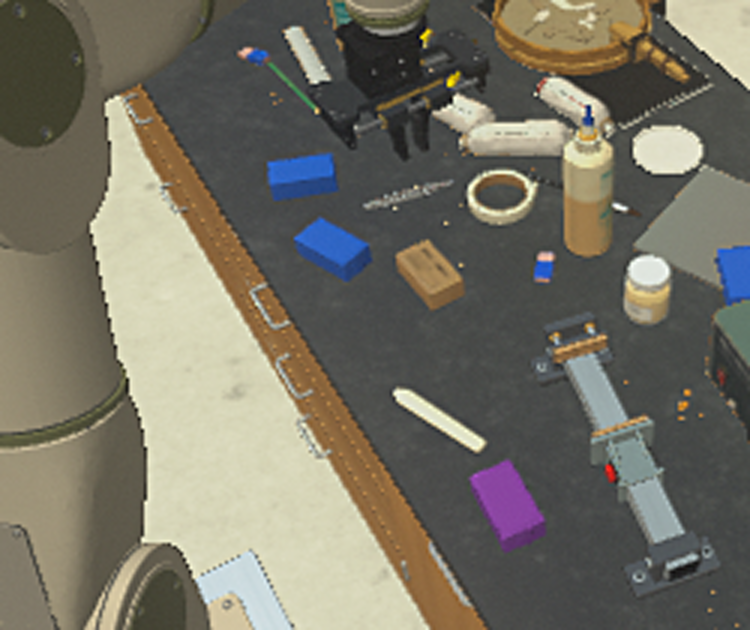

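```bash
python3 - <<'E'
from h import *
w=saved("w2");w1=saved("w1")
P=[(231,138),(270,138),(269,206.5),(231.5,206)]
for p in P: print(onz(w,*p,.032))
s=read_state()
print(proj(w,s["ee_pos"]),proj(w1,[.5007,.3015,.1997]))
for n in("w1","w2"):
    c=saved(n); R=np.array(c["R"]); print(n,-R.T@np.array(c["t"]),R[2])
sc=saved("sc2"); sd=saved("s2")
print("tcp scene",proj(sc,s["ee_pos"]),"side",proj(sd,s["ee_pos"]))
E
```

```text
[0.47074244 0.44384756 0.032     ]
[0.52081479 0.44625572 0.032     ]
[0.52537668 0.35422921 0.032     ]
[0.47416454 0.35249243 0.032     ]
[252.93616787 212.97047115] [251.93514516 213.6655223 ]
w1 [0.49695094 0.36591655 0.38621055] [ 0.0127891  -0.23977992 -0.97074303]
w2 [0.49591828 0.46452807 0.38578918] [ 0.01226452 -0.23857963 -0.97104549]
tcp scene [197.47723244 144.89857191] side [275.18903728 202.23652302]
```

arm_command(commands=[[[0, 0, 0, 0, 0, 0.0, 100], [0, 0, 0, -0.0005, 0.0005, 0.04, 100], [0, 0, 0, -0.0005, 0.0005, 0.05, 100], [0, 0, 0, 0, 0, 0.05, 100], [0, 0, 0, 0, 0, 0.035, 100], [0, 0, 0, 0, 0, 0.01, 100], [0, 0, 0, 0, 0, 0, 100]]], newtons=12)

```text
time: 5.7
ee_pos: [0.498, 0.3989, 0.0114]
eef_rot: [1.0, 0.024, -0.0, 0.0]
ft_force: [0.2, 0.3, 1.1]
width: 0.0796
```

```bash
python3 -c "
from h import *
st();snap('wrist','w3');snap('side','s3');snap('scene','sc3')
crop('pics/sc3.png',130,110,250,230,5,'pics/sc3c.png')"
```

```text
t 5.7 pos [0.498  0.3989 0.0114] x [ 0.999  0.048 -0.001] z [-0.001 -0.001 -1.   ] F [0.24 0.32 1.1 ] w 0.0796
```

View pics/w3.png

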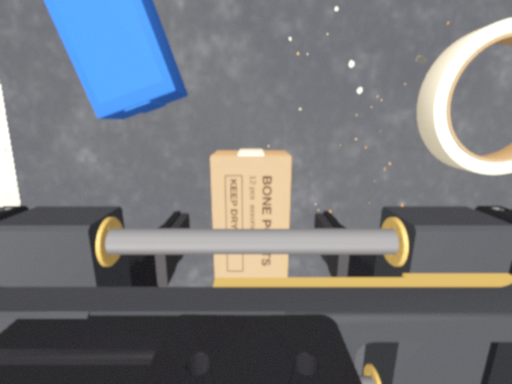

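View pics/sc3c.png

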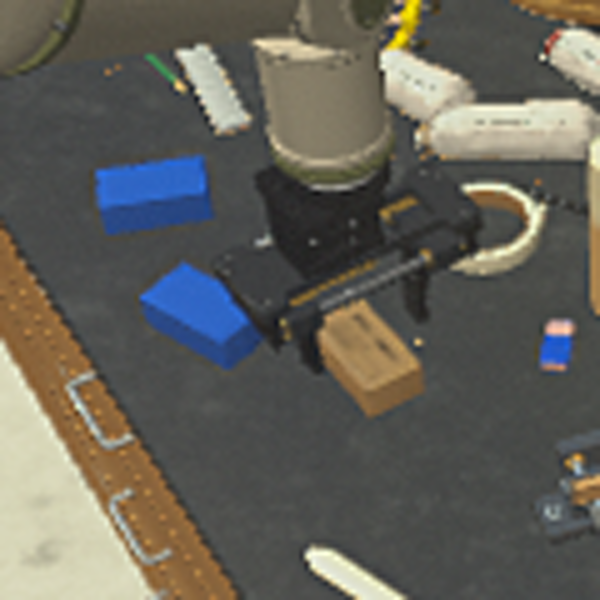

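arm_command(commands=[[[0, 0, 0, 0, 0, 0, 40], [0, 0, 0, 0, 0, 0, 40], [0, 0, 0, 0, 0, 0, 40], [0, 0, 0, 0, 0, 0, 40], [0, 0, 0, 0, 0, 0, 40], [0, 0, 0, 0, 0, 0, 40]]], newtons=20)

```text
time: 6.6
ee_pos: [0.4981, 0.3992, 0.0117]
eef_rot: [1.0, 0.024, -0.0, -0.0]
ft_force: [0.1, -0.2, -1.2]
width: 0.0378
```

arm_command(commands=[[[0, 0, 0, 0, 0, 0, 40], [0, 0, 0, 0, 0, 0, 40]]])

```text
time: 6.85
ee_pos: [0.4981, 0.3992, 0.0118]
eef_rot: [1.0, 0.024, 0.0, -0.0]
ft_force: [0.1, 0.5, 0.2]
width: 0.0352
```

```bash
python3 -c "
from h import *
st();snap('wrist','w4');snap('scene','sc4')
crop('pics/sc4.png',130,110,250,230,5,'pics/sc4c.png')"
```

```text
t 6.85 pos [0.4981 0.3992 0.0118] x [0.999 0.048 0.   ] z [ 0.  0. -1.] F [0.13 0.5  0.2 ] w 0.0352
```

View pics/w4.png

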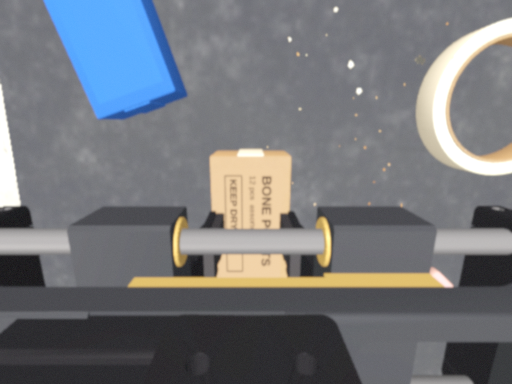

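View pics/sc4c.png

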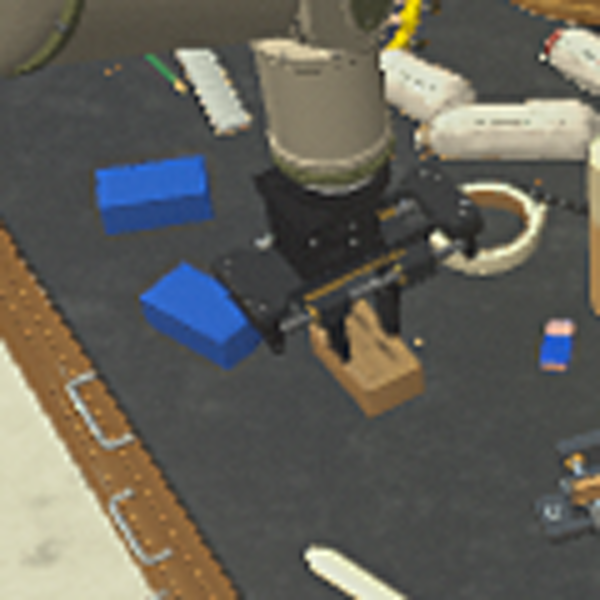

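```bash
python3 - <<'E'
from h import *
c=saved("sc4"); w=saved("w4")
T=np.array([.4981,.3992,.0118]); x=np.array([.999,.048,0])
for h in (0.0175,0.04):
  for sg in(-1,1):
    for z in (.004,.035,.05): 
      p=T+sg*h*x; p[2]=z; q=proj(c,p); print(h,sg,z,(q-[130,110])*5, proj(w,p))
for p in [(210,150),(291,151)]: 
    for z in(.032,.0): print(z,onz(w,*p,z))
E
```

```text
0.0175 -1 0.004 [346.95817998 372.20441298] [228.52235767 210.23056251]
0.0175 -1 0.035 [342.26391042 345.35074546] [224.51677166 225.47306511]
0.0175 -1 0.05 [339.93559581 332.03157285] [222.03575556 234.91410424]
0.0175 1 0.004 [384.97992926 353.21666873] [274.98302897 210.24535356]
0.0175 1 0.035 [380.96226443 326.31292888] [279.0130536 225.4915996]
0.0175 1 0.05 [378.97002343 312.97216107] [281.50925306 234.93513271]
0.04 -1 0.004 [322.11994512 384.60842015] [198.65803556 210.22105502]
0.04 -1 0.035 [316.97688784 357.79080164] [189.48792207 225.4611516 ]
0.04 -1 0.05 [314.42557383 344.48739822] [183.80812201 234.90058782]
0.04 1 0.004 [409.03551617 341.20350941] [304.85385615 210.25486313]
0.04 1 0.035 [405.43943714 314.27128172] [314.05085302 225.50351616]
0.04 1 0.05 [403.65652196 300.91843902] [319.7475459 234.9486529]
0.032 [0.47030854 0.4458417  0.032     ]
0.0 [0.46556985 0.44242645 0.        ]
0.032 [0.51976309 0.44762078 0.032     ]
0.0 [0.52454058 0.44454787 0.        ]
```

```bash
python3 -c "
from h import *
crop('pics/w4.png',190,140,320,290,5,'pics/w4c.png');crop('pics/sc4.png',175,160,225,200,14,'pics/sc4d.png')"
```

```text
(no output)
```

View pics/w4c.png

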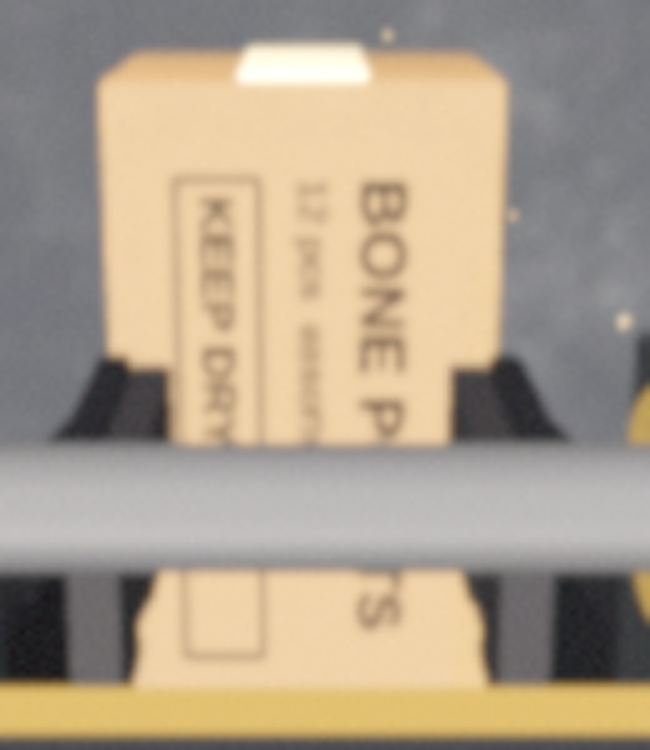

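View pics/sc4d.png

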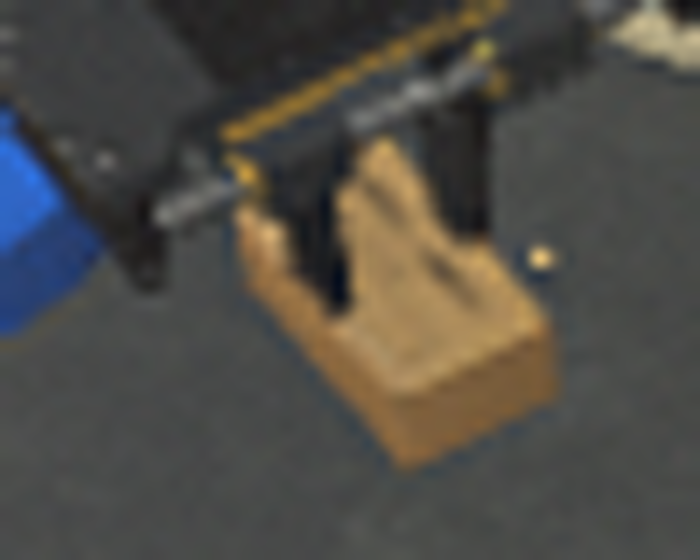

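arm_command(commands=[[[0, 0, 0, 0, 0, 0, 30], [0, 0, 0, 0, 0, 0, 30], [0, 0, 0, 0, 0, 0, 30]]], newtons=12)

```text
time: 7.32
ee_pos: [0.4981, 0.3992, 0.0118]
eef_rot: [1.0, 0.024, 0.0, -0.0]
ft_force: [-1.2, 0.5, -0.5]
width: 0.0264
```

```bash
python3 -c "
from h import *
st();snap('wrist','w5')
crop('pics/w5.png',170,130,340,290,4,'pics/w5c.png')
for n in ('side',): crop('pics/s3.png',170,150,230,200,10,'pics/s3c.png')"
```

```text
t 7.33 pos [0.4981 0.3992 0.0118] x [0.999 0.048 0.   ] z [ 0.  0. -1.] F [-1.16  0.48 -0.47] w 0.0264
```

View pics/w5c.png

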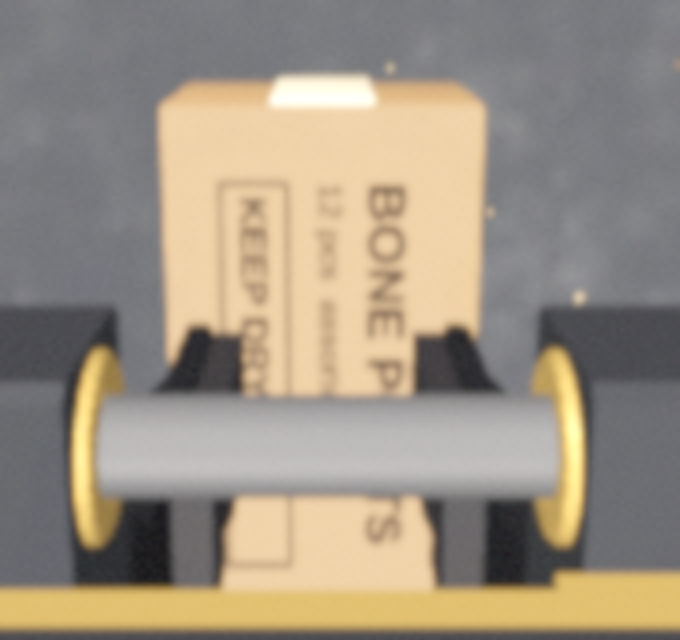

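View pics/s3c.png

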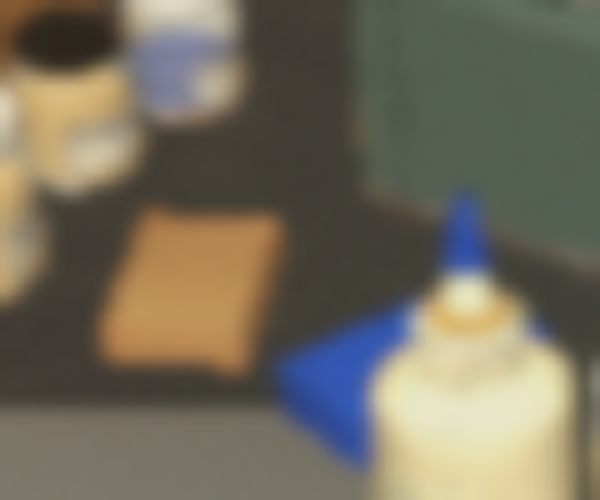

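```bash
python3 - <<'E'
from h import *
s=saved("side");a=saved("scene")
S=[(170+u/10,150+v/10) for u,v in[(145,212),(285,220),(240,372),(100,362)]]
for z in(.02,.032):
    X=[onz(s,*p,z) for p in S]; print(z,np.round(X,3)[:,:2].tolist(),[round(np.linalg.norm(X[i]-X[(i+1)%4]),3) for i in range(4)])
print('scene item',onz(a,335,174,.02), 'corkpad',onz(a,288,320,.02),'purple',onz(a,229,255,.03),'blues',onz(a,161,146,.03),onz(a,171,170,.03),onz(a,307,180,.03))
crop('pics/sc2.png',100,100,200,200,6,'pics/bl.png')
E
```

```text
0.02 [[0.982, 0.111], [0.928, 0.094], [0.891, 0.197], [0.944, 0.212]] [np.float64(0.057), np.float64(0.11), np.float64(0.055), np.float64(0.109)]
0.032 [[0.972, 0.127], [0.918, 0.111], [0.882, 0.213], [0.934, 0.227]] [np.float64(0.057), np.float64(0.108), np.float64(0.054), np.float64(0.107)]
scene item [0.95795384 0.13522686 0.02      ] corkpad [ 0.44097593 -0.23990142  0.02      ] purple [0.40657686 0.04056477 0.03      ] blues [0.43912938 0.66300848 0.03      ] [0.41385455 0.50760097 0.03      ] [0.83560049 0.16469025 0.03      ]
```

View pics/s2.png

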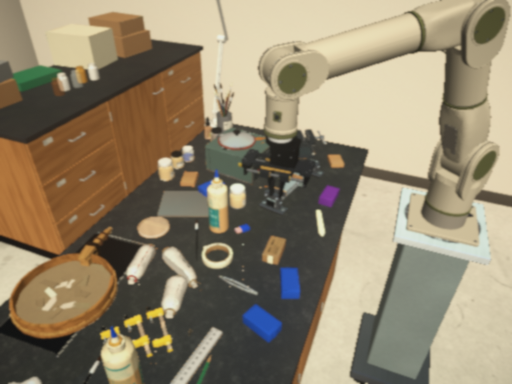

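arm_command(commands=[[[0, 0, 0, 0, 0, 0, 100], [0, 0, 0, 0, 0, 0, 100], [0, 0, 0, 0, 0, 0, 100], [0, 0, 0, 0, 0, 0, 100], [0, 0, 0, 0, 0, 0, 100], [0, 0, 0, 0, 0, 0, 100], [0, 0, 0, 0, 0, 0, 100], [0, 0, 0, 0.01, 0, 0, 100], [0, 0, 0, 0.01, 0, 0, 100], [0, 0, 0, 0.006, 0, 0, 100], [0, 0, 0, 0.006, 0, 0, 100]]], newtons=12)

```text
time: 8.75
ee_pos: [0.5306, 0.4006, 0.0116]
eef_rot: [1.0, 0.024, -0.0, 0.0]
ft_force: [-1.5, 0.3, 0.0]
width: 0.087
```

```bash
python3 -c "
from h import *
st();snap('wrist','w6')"
```

```text
t 8.75 pos [0.5306 0.4006 0.0116] x [ 0.999  0.048 -0.   ] z [-0. -0. -1.] F [-1.55  0.31  0.04] w 0.087
```

View pics/w6.png

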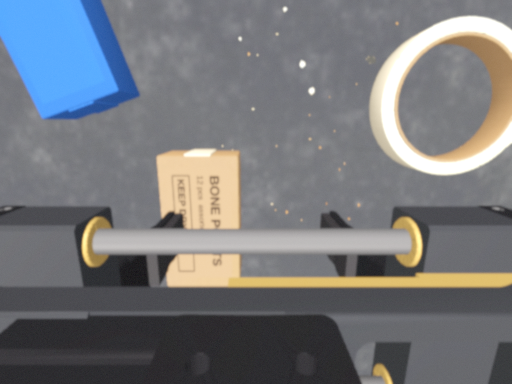

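```bash
python3 - <<'E'
from h import *
w=saved("w6")
for p in[(158,157),(240,152)]: print(onz(w,*p,.032))
c=snap("scene","sc6"); crop("pics/sc6.png",170,150,230,210,10,"pics/sc6c.png")
E
```

```text
[0.47099379 0.44148587 0.032     ]
[0.52117612 0.44695868 0.032     ]
```

View pics/sc6c.png

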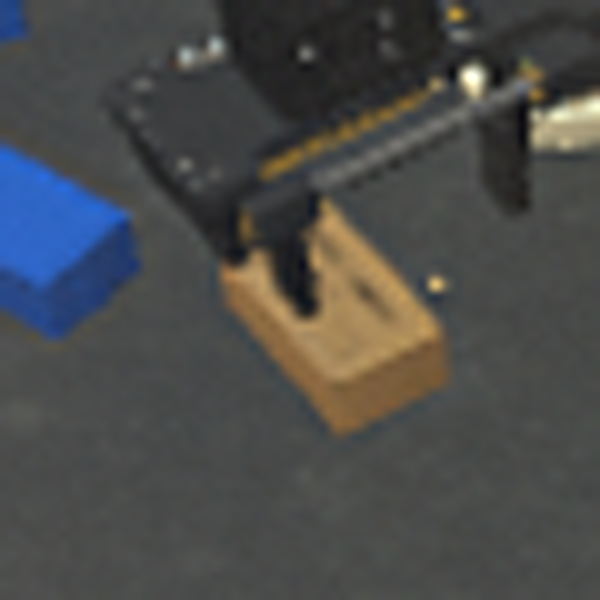

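```bash
python3 - <<'E'
from h import *
c=saved("sc6"); w=saved("w6"); w1=saved("w1")
T=np.array([.5306,.4006,.0116]); x=np.array([.999,.048,0]); y=np.array([.048,-.999,0])
for off in(-.0435,-.055):
  for yy in (-.0095,.0095):
    for z in(.004,.02,.035,.05):
      p=T+x*off+y*yy; p[2]=z; print(off,yy,z,np.round((proj(c,p)-[170,150])*10),np.round(proj(w,p),1))
print(tri(w1,(215+108/6,40+92/6),w,(158.5,157)),tri(w1,(215+60,40+92/6),w,(240,152)))
crop("pics/w6.png",130,140,260,290,5,"pics/w6c.png"); crop("pics/w6.png",290,180,420,290,6,"pics/w6d.png")
E
```

```text
-0.0435 -0.0095 0.004 [296. 323.] [193.3 198.2]
-0.0435 -0.0095 0.02 [291. 296.] [188.5 204.5]
-0.0435 -0.0095 0.035 [287. 270.] [183.1 211.5]
-0.0435 -0.0095 0.05 [282. 243.] [176.7 219.8]
-0.0435 0.0095 0.004 [321. 352.] [194.6 222.2]
-0.0435 0.0095 0.02 [316. 324.] [190.  230.4]
-0.0435 0.0095 0.035 [312. 298.] [184.9 239.3]
-0.0435 0.0095 0.05 [307. 271.] [178.8 249.9]
-0.055 -0.0095 0.004 [271. 336.] [177.9 198.2]
-0.055 -0.0095 0.02 [266. 308.] [171.7 204.5]
-0.055 -0.0095 0.035 [261. 282.] [164.9 211.5]
-0.055 -0.0095 0.05 [256. 255.] [156.9 219.8]
-0.055 0.0095 0.004 [295. 364.] [179.5 222.2]
-0.055 0.0095 0.02 [291. 337.] [173.6 230.3]
-0.055 0.0095 0.035 [286. 311.] [167.2 239.3]
-0.055 0.0095 0.05 [281. 284.] [159.6 249.9]
(array([0.4707489 , 0.44187994, 0.03205746]), [array([0.43474973, 0.40334213]), array([-0.95409638, -0.6484557 ])]) (array([0.52094253, 0.446351  , 0.02635922]), [array([0.01594071, 0.00660185]), array([-0.03121771, -0.01146967])])
```

View pics/w6c.png

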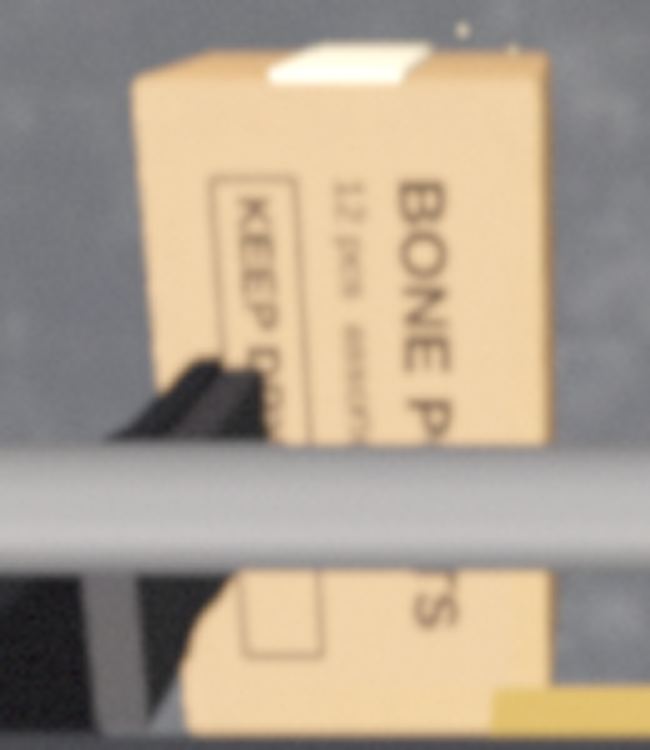

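View pics/w6d.png

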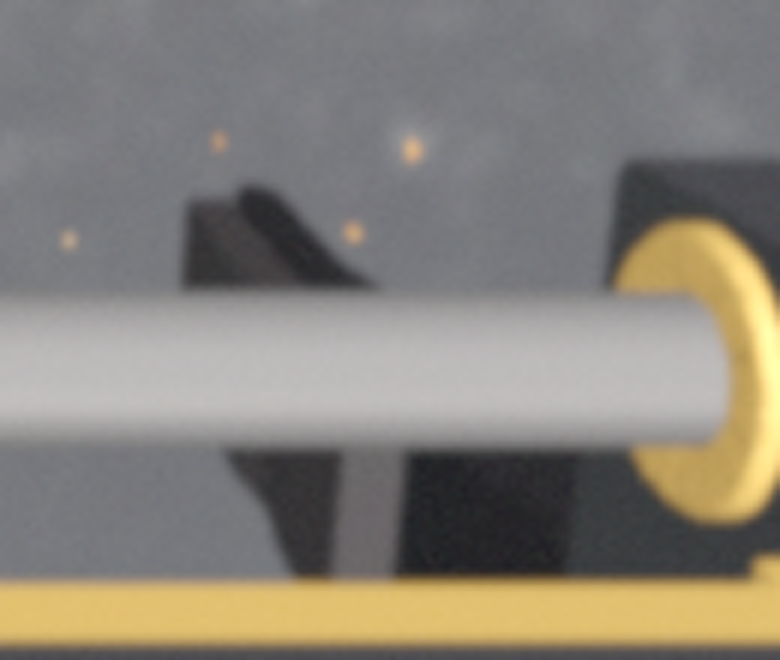

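arm_command(commands=[[[0, 0, 0, -0.015, 0, -0.01, 100], [0, 0, 0, -0.0175, 0, 0, 100], [0, 0, 0, 0, 0, 0.01, 100], [0, 0, 0, 0, 0, 0.01, 100], [0, 0, 0, 0, 0, 0, 100]]], newtons=12)

```text
time: 9.48
ee_pos: [0.4974, 0.3983, 0.0004]
eef_rot: [1.0, 0.024, -0.001, 0.001]
ft_force: [-0.6, 0.4, 0.3]
width: 0.087
```

```bash
python3 -c "
from h import *
go([.4977,.399,-.010],.049)"
```

```text
t 9.47 pos [4.974e-01 3.983e-01 4.000e-04] x [ 0.999  0.048 -0.001] z [-0.001 -0.002 -1.   ] F [-0.58  0.38  0.34] w 0.087
shift tool [ 0.0004 -0.0007  0.0104]
rz -0.0015
```

TCP reads 0 with no force, which confirms that the fingertips stand higher than the text says. I'll go 10 mm lower and close.

arm_command(commands=[[[0, 0, 0, 0, 0, 0.005, 100], [0, 0, 0, 0, 0, 0.005, 100], [0, 0, 0, 0, 0, 0, 100]]], newtons=12)

```text
time: 9.85
ee_pos: [0.4975, 0.3989, -0.0088]
eef_rot: [1.0, 0.024, -0.0, 0.0]
ft_force: [-0.1, 0.3, 0.4]
width: 0.0867
```

arm_command(commands=[[[0, 0, 0, 0, 0, 0, 40], [0, 0, 0, 0, 0, 0, 40], [0, 0, 0, 0, 0, 0, 40], [0, 0, 0, 0, 0, 0, 40], [0, 0, 0, 0, 0, 0, 40], [0, 0, 0, 0, 0, 0, 40]]], newtons=12)

```text
time: 10.6
ee_pos: [0.4976, 0.3992, -0.0082]
eef_rot: [1.0, 0.024, 0.0, -0.0]
ft_force: [-1.1, 0.0, 0.3]
width: 0.0499
```

```bash
python3 -c "
from h import *
st();snap('wrist','w7');snap('side','s7');snap('scene','sc7')
crop('pics/sc7.png',170,150,230,210,10,'pics/sc7c.png')"
```

```text
t 10.6 pos [ 0.4976  0.3992 -0.0082] x [0.999 0.048 0.   ] z [ 0.  0. -1.] F [-1.13  0.    0.27] w 0.0499
```

View pics/sc7c.png

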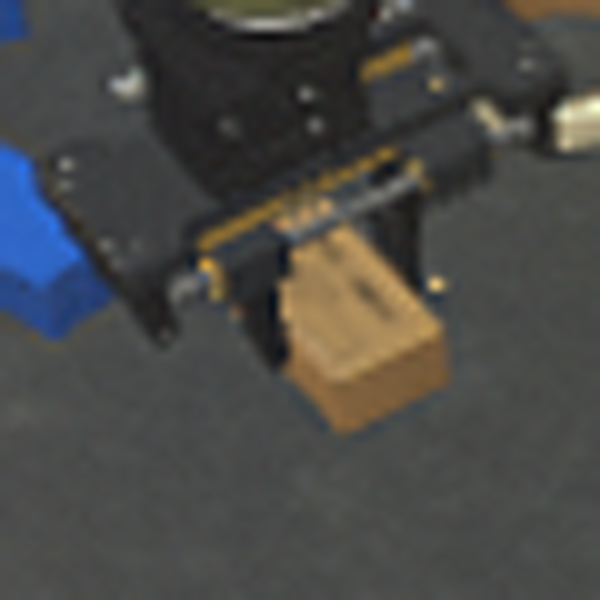

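View pics/w7.png

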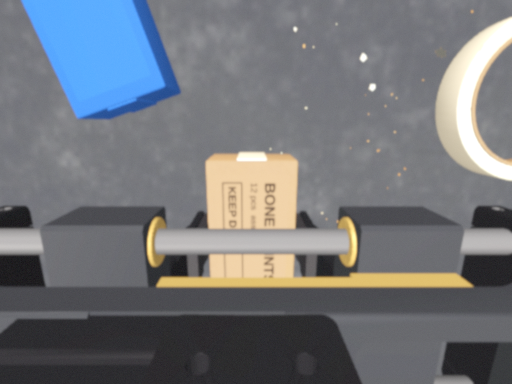

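arm_command(commands=[[[0, 0, 0, 0, 0, -0.02, 40], [0, 0, 0, 0, 0, -0.055, 40], [0, 0, 0, 0, 0, -0.06, 40], [0, 0, 0, 0, 0, -0.06, 40], [0, 0, 0, 0, 0, -0.043, 40], [0, 0, 0, 0.002, 0.03, 0, 40], [0, 0, 0, 0.002, 0.055, 0, 40], [0, 0, 0, 0.002, 0.055, 0, 40], [0, 0, 0, 0.002, 0.055, 0, 40], [0, 0, 0, 0.002, 0.055, 0, 40], [0, 0, 0, 0.002, 0.055, 0, 40], [0, 0, 0, 0.002, 0.055, 0, 40], [0, 0, 0, 0.0025, 0.04, 0, 40], [0, 0, 0, 0, 0.03, 0, 40], [0, 0, 0.125, 0, 0, 0, 40], [0, 0, 0.125, 0, 0, 0, 40], [0, 0, 0, 0, 0, 0, 40]]], newtons=12)

```text
time: 12.88
ee_pos: [0.5347, -0.0297, 0.2308]
eef_rot: [0.995, -0.101, 0.0, -0.0]
ft_force: [-0.6, 0.3, -0.9]
width: 0.0494
```

```bash
python3 -c "
from h import *
st();snap('wrist','w8');crop('pics/w8.png',130,0,400,220,3,'pics/w8c.png')"
```

```text
t 12.88 pos [ 0.5347 -0.0297  0.2308] x [ 0.98  -0.2    0.001] z [ 0.001  0.001 -1.   ] F [-0.63  0.28 -0.87] w 0.0494
```

View pics/w8.png

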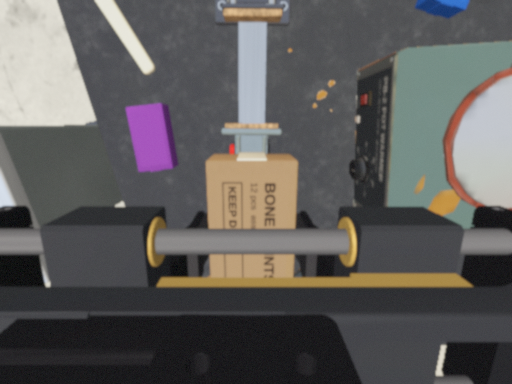

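View pics/w8c.png

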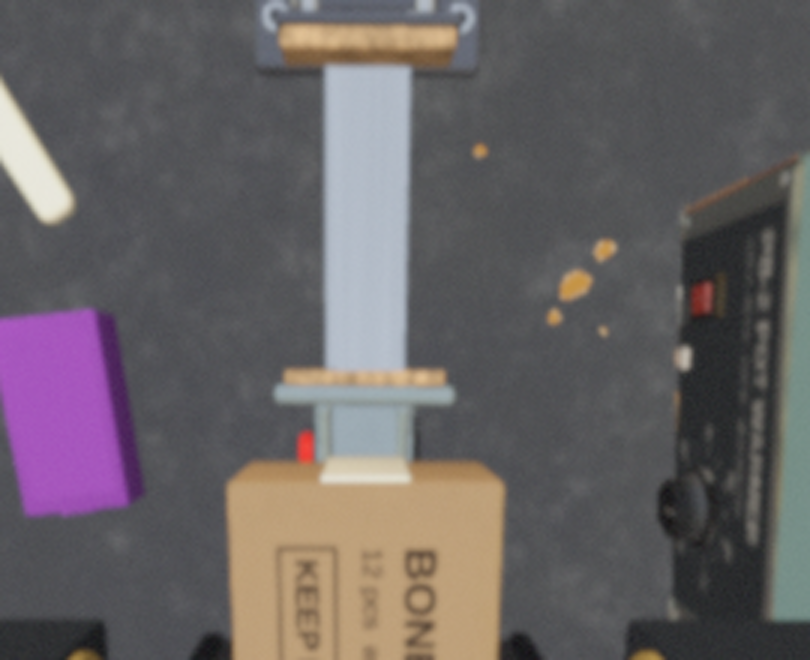

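```bash
cat >> h.py <<'E'
C8=lambda u,v:(130+u/3,v/3)
E
python3 - <<'E'
from h import *
w=saved("w8")
def P(u,v,z): return onz(w,*C8(u,v),z)
L1,R1,L2,R2=P(323,75,.0505),P(411,75,.0505),P(326,365,.0505),P(407,365,.0505)
print("tube w",np.linalg.norm(L1-R1),np.linalg.norm(L2-R2))
m1=(L1+R1)/2;m2=(L2+R2)/2;d=(m1-m2)[:2];print("yaw",np.arctan2(-d[0],d[1]),m1,m2)
H1,H2=P(280,55,.075),P(458,52,.075);print("head top edge",H1,H2,np.linalg.norm(H1-H2))
J1,J2=P(275,394,.071),P(455,394,.071);print("jaw",J1,J2,np.linalg.norm(J1-J2))
for z in(.066,.071,.075): print("stop face",z,P(365,371,z), )
print("btn",P(300,447,.038),P(298,432,.038))
yaw=np.arctan2(-d[0],d[1]); ya=np.array([-np.sin(yaw),np.cos(yaw)]);xa=np.array([np.cos(yaw),np.sin(yaw)])
h=((H1+H2)/2)[:2]
for n,p in(("m1",m1),("m2",m2),("J",(J1+J2)/2),("stop.071",P(365,371,.071)),("btn",P(300,447,.038))): print(n,(p[:2]-h)@xa,(p[:2]-h)@ya+.12)
print("origin",h-.12*ya)
# scene-based check
a=saved("scene")
for q in [(419,489),]: print(onz(a,180+q[0]/5,150+q[1]/5,.038))
print("green box near corner top?",P(685,215,.1),P(675,600,.1))
E
```

```text
tube w 0.035601456290320035 0.03548551836173555
yaw -0.20256110761133278 [0.57145924 0.14546599 0.0505    ] [0.54855455 0.03394133 0.0505    ]
head top edge [0.53918512 0.15110426 0.075     ] [0.60486049 0.13873375 0.075     ] 0.06683026029098221
jaw [0.50876369 0.0300381  0.071     ] [0.5823197  0.01502542 0.071     ] 0.07507241355288019
stop face 0.066 [0.54740289 0.03164445 0.066     ]
stop face 0.071 [0.54740394 0.03166873 0.071     ]
stop face 0.075 [0.54740477 0.03168816 0.075     ]
btn [0.51100438 0.00395882 0.038     ] [0.51160443 0.01086243 0.038     ]
m1 -0.0006620832684723403 0.1204224288418637
m2 -0.0006620832684723375 0.006570000932191428
J -0.0013179822828868787 -0.005212416700468542
stop.071 -0.0013319771754948912 0.004112390016669992
btn -0.03141268540120088 -0.030353795557271246
origin [0.54788136 0.02737246]
[ 0.51506182 -0.00402277  0.038     ]
green box near corner top? [0.67238216 0.06255644 0.1       ] [ 0.65274931 -0.0820055   0.1       ]
```

arm_command(commands=[[[0, 0, 0, 0.001, -0.05, 0, 40], [0, 0, 0, 0, -0.05, 0, 40], [0, 0, 0, 0, -0.0226, 0.04, 40], [0, 0, 0, 0, 0, 0.05, 40], [0, 0, 0, 0, 0, 0.05, 40], [0, 0, 0, 0, 0, 0.03, 40], [0, 0, 0, 0, 0, 0, 40], [0, 0, 0, 0, 0, 0, 40]]], newtons=12)

```text
time: 13.92
ee_pos: [0.5614, 0.0905, 0.0615]
eef_rot: [0.995, -0.1, 0.001, -0.0]
ft_force: [0.3, -0.6, -0.8]
width: 0.0501
```

```bash
python3 -c "
from h import *
go([.5602,.0902,.042],-.2025);snap('side','s9');snap('scene','sc9')
crop('pics/sc9.png',220,180,320,290,6,'pics/sc9c.png');crop('pics/s9.png',240,130,340,230,6,'pics/s9c.png')"
```

```text
t 13.93 pos [0.5614 0.0905 0.0615] x [ 0.98  -0.2    0.002] z [ 0.002  0.001 -1.   ] F [ 0.25 -0.59 -0.84] w 0.0501
shift tool [-0.0011  0.0006  0.0195]
rz 0.0016
```

View pics/sc9c.png

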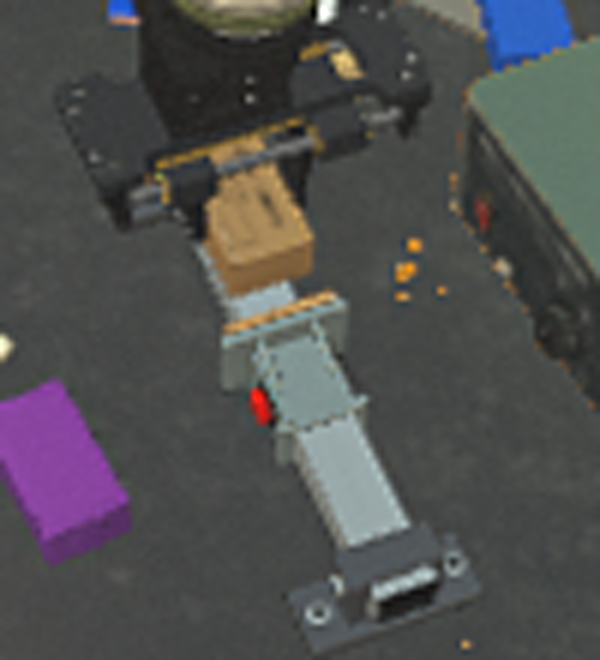

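View pics/s9c.png

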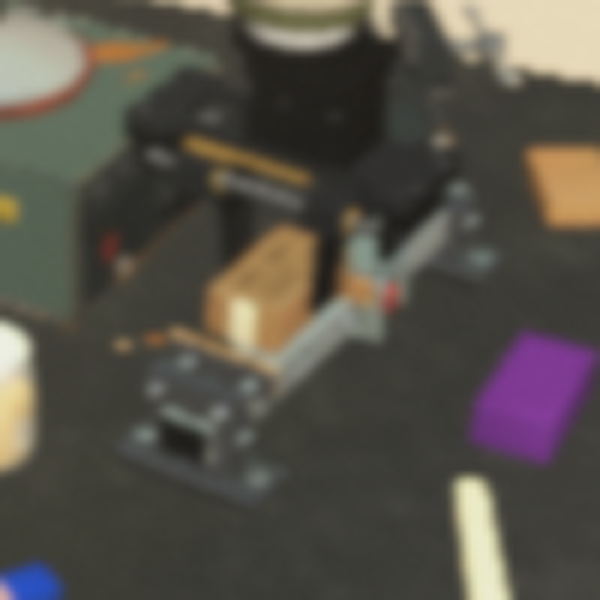

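arm_command(commands=[[[0, 0, 0, -0.0008, 0, 0.008, 40], [0, 0, 0, 0, 0, 0.006, 40], [0, 0, 0, 0, 0, 0.003, 40], [0, 0, 0, 0, 0, 0, 40]]])

```text
time: 14.52
ee_pos: [0.5595, 0.0904, 0.0426]
eef_rot: [0.995, -0.101, -0.0, 0.0]
ft_force: [0.0, 0.8, -1.1]
width: 0.0499
```

```bash
python3 -c "
from h import *
st()"
```

```text
t 14.53 pos [0.5595 0.0904 0.0426] x [ 0.98  -0.201 -0.   ] z [-0. -0. -1.] F [ 0.02  0.77 -1.07] w 0.0499
```

arm_command(commands=[[[0, 0, 0, 0, 0, 0.001, 40], [0, 0, 0, 0, 0, 0, 40]]])

```text
time: 14.78
ee_pos: [0.5597, 0.0905, 0.0422]
eef_rot: [0.995, -0.101, 0.0, -0.0]
ft_force: [-2.6, -0.5, 4.5]
width: 0.05
```

arm_command(commands=[[[0, 0, 0, 0, 0, 0.001, 40], [0, 0, 0, 0, 0, 0, 40]]])

```text
time: 15.02
ee_pos: [0.5597, 0.0905, 0.0419]
eef_rot: [0.995, -0.101, 0.0, -0.0]
ft_force: [-6.5, -1.0, 13.8]
width: 0.0494
```

arm_command(commands=[[[0, 0, 0, 0, 0, -0.0015, 40], [0, 0, 0, 0, 0, 0, 80], [0, 0, 0, 0, 0, 0, 80], [0, 0, 0, 0, 0, 0, 80], [0, 0, 0, 0, 0, 0, 80], [0, 0, 0, 0, 0, 0, 80]]])

```text
time: 15.78
ee_pos: [0.5596, 0.0905, 0.0422]
eef_rot: [0.995, -0.101, -0.0, -0.0]
ft_force: [0.4, -1.0, -0.5]
width: 0.0699
```

```bash
python3 -c "
from h import *
st();snap('wrist','w10')"
```

```text
t 15.78 pos [0.5596 0.0905 0.0422] x [ 0.98  -0.201 -0.   ] z [-0.  0. -1.] F [ 0.36 -0.97 -0.52] w 0.0699
```

View pics/w10.png

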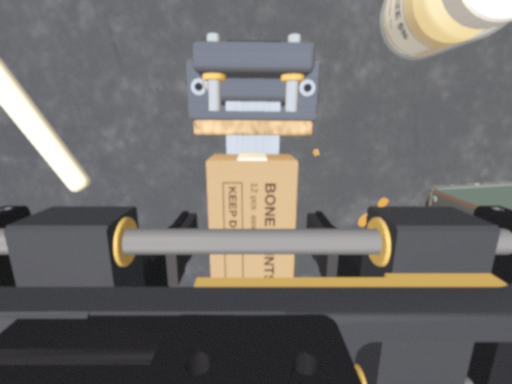

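arm_command(commands=[[[0, 0, 0, 0, 0, -0.03, 80], [0, 0, 0, 0, 0, -0.05, 80], [0, 0, 0, 0, 0.02, -0.05, 80], [0, 0, 0, 0, 0.05, 0, 80], [0, 0, 0, 0, 0.05, 0, 80], [0, 0, 0, 0, 0.024, 0, 80], [0, 0, 0, 0, 0, 0, 80]]])

```text
time: 16.7
ee_pos: [0.5304, -0.0525, 0.1725]
eef_rot: [0.995, -0.103, 0.0, -0.0]
ft_force: [0.7, 1.2, -0.1]
width: 0.0695
```

```bash
python3 - <<'E'
from h import *
st();snap('wrist','w11');crop('pics/w11.png',170,60,330,220,5,'pics/w11c.png')
w=saved("w10"); O=np.array([.548,.0274]);yaw=-.2025;ya=np.array([-np.sin(yaw),np.cos(yaw)]);xa=np.array([np.cos(yaw),np.sin(yaw)])
for n,p,z in(("head L",(193,135.5),.075),("head R",(313,135.5),.075),("cart L",(207,156),.0825),("cart R",(298,156),.0825)):
    X=onz(w,*p,z)[:2]-O; print(n,X@xa,X@ya)
E
```

```text
t 16.7 pos [ 0.5304 -0.0525  0.1725] x [ 0.979 -0.204  0.   ] z [ 0.001  0.    -1.   ] F [ 0.71  1.23 -0.1 ] w 0.0695
head L -0.03406553110017959 0.12132901974828857
head R 0.03282818549844571 0.121377247551912
cart L -0.02546658811793969 0.110819356545132
cart R 0.023663533131993125 0.11085650754108667
```

View pics/w11.png

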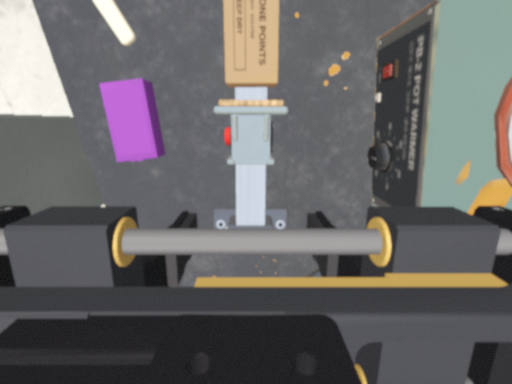

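View pics/w11c.png

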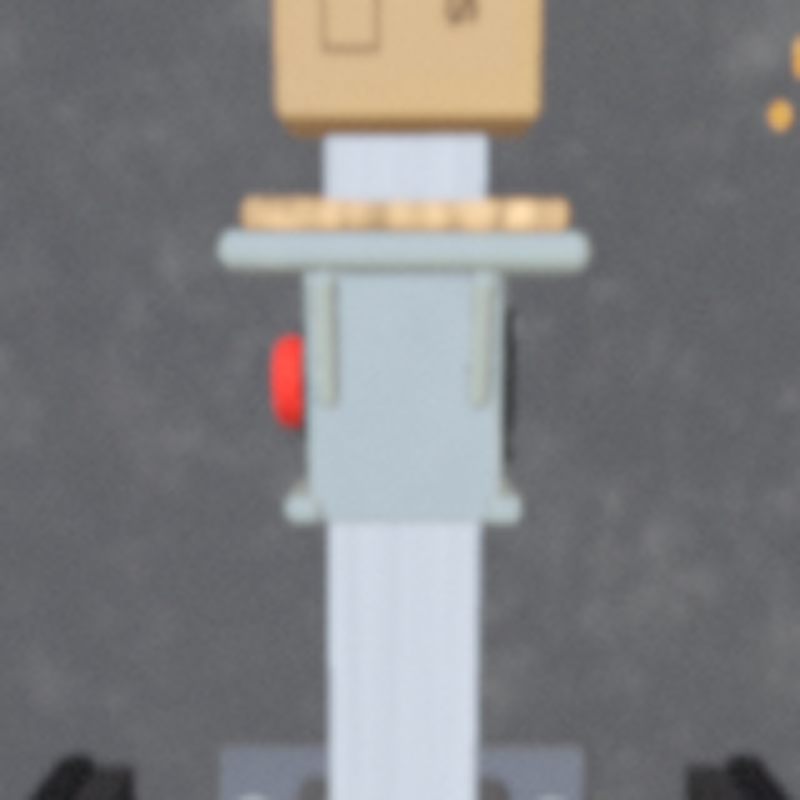

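```bash
python3 - <<'E'
from h import *
w=saved("w11"); O=np.array([.548,.0274]);yaw=-.2025;ya=np.array([-np.sin(yaw),np.cos(yaw)]);xa=np.array([np.cos(yaw),np.sin(yaw)])
for n,p,z in(("btn ctr",(280,381),.038),("btn face",(271,381),.038),("btn lo",(285,427),.038),("btn hi",(285,334),.038),("cover",(515,385),.038),("jaw rear L",(220,266),.071),("jaw rear R",(588,266),.071),("cork face",(405,197),.071),("rim L",(290,507),.05),("sleeve L",(305,400),.055),("sleeve R",(503,400),.055),("tubeL",(328,620),.0505),("tubeR",(482,620),.0505),("cartL",(275,122),.0825),("cartR",(541,122),.0825)):
    X=onz(w,170+p[0]/5,60+p[1]/5,z)[:2]-O; print(n,np.round([X@xa,X@ya],4))
B=O-.0335*ya; print(B)
go([*B,.05],yaw)
E
```

```text
btn ctr [-0.0309 -0.0333]
btn face [-0.033  -0.0333]
btn lo [-0.03   -0.0439]
btn hi [-0.0294 -0.0226]
cover [ 0.0239 -0.0343]
jaw rear L [-0.0395 -0.0084]
jaw rear R [ 0.0359 -0.0087]
cork face [-0.0015  0.0049]
rim L [-0.0282 -0.0611]
sleeve L [-0.0239 -0.0366]
sleeve R [ 0.02   -0.0367]
tubeL [-0.0199 -0.0875]
tubeR [ 0.0161 -0.0876]
cartL [-0.0264  0.0178]
cartR [0.0246 0.0176]
[ 0.54126252 -0.00541549]
t 16.75 pos [ 0.5307 -0.0506  0.1723] x [ 0.979 -0.202  0.   ] z [ 0.  0. -1.] F [0.48 1.18 1.09] w 0.0698
shift tool [ 0.0012 -0.0464  0.1223]
rz -0.0007
```

arm_command(commands=[[[0, 0, 0, 0, -0.0464, 0.0, 92], [0, 0, 0, -0.0004, 0, 0.05, 92], [0, 0, 0, 0, 0, 0.05, 92], [0, 0, 0, 0, 0, 0, 92]]], newtons=15)

```text
time: 17.25
ee_pos: [0.537, -0.0035, 0.0693]
eef_rot: [0.995, -0.1, -0.003, 0.001]
ft_force: [0.5, 0.5, 0.3]
width: 0.0797
```

```bash
python3 - <<'E'
from h import *
go([.5396,-.0051,.0],-.2025);c=snap('wrist','w12');crop('pics/w12.png',150,100,350,290,4,'pics/w12c.png')
snap('scene','sc12');crop('pics/sc12.png',220,180,320,290,6,'pics/sc12c.png')
E
```

```text
t 17.25 pos [ 0.537  -0.0035  0.0693] x [ 0.98  -0.198 -0.006] z [-0.007 -0.001 -1.   ] F [0.46 0.52 0.26] w 0.0797
shift tool [0.0033 0.0009 0.0692]
rz 0.0027
```

View pics/w12c.png

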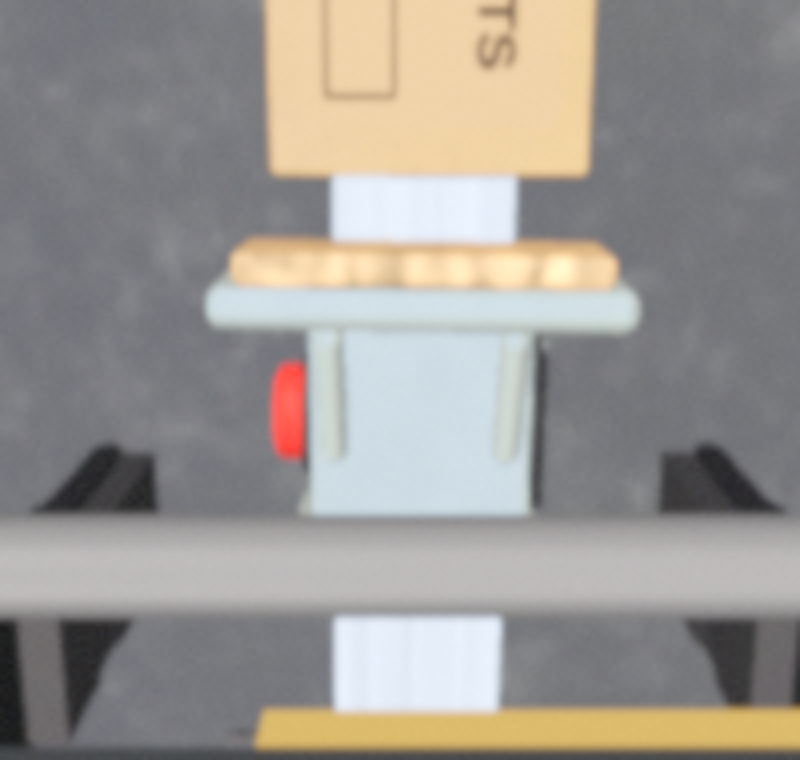

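View pics/sc12c.png

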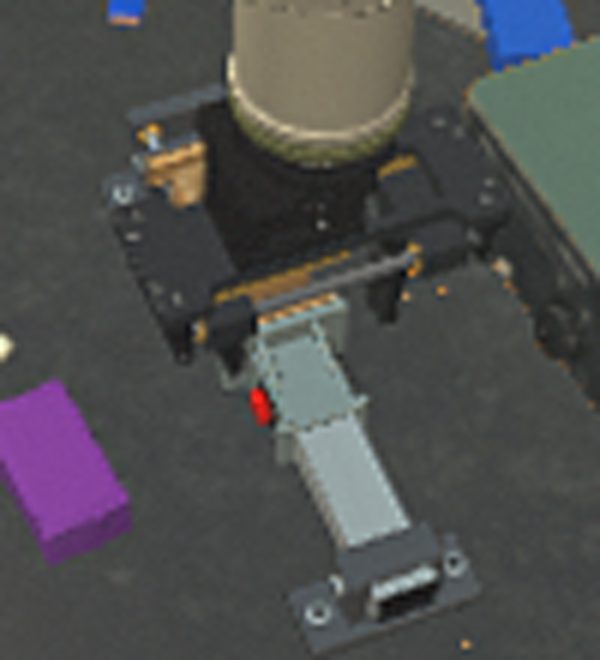

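arm_command(commands=[[[0, 0, 0, 0, 0, 0.015, 92], [0, 0, 0, 0, 0, 0, 92], [0, 0, 0, 0, 0, 0, 92]]])

```text
time: 17.73
ee_pos: [0.5399, -0.005, 0.0578]
eef_rot: [0.995, -0.101, 0.0, -0.0]
ft_force: [-0.5, 0.5, 0.8]
width: 0.0799
```

```bash
python3 - <<'E'
from h import *
go([.5396,-.0051,.0],-.2025);c=snap('wrist','w13');crop('pics/w13.png',150,100,350,290,4,'pics/w13c.png')
O=np.array([.548,.0274]);yaw=-.2025;ya=np.array([-np.sin(yaw),np.cos(yaw)]);xa=np.array([np.cos(yaw),np.sin(yaw)])
s=read_state(); T=s["ee_pos"]
for z in(T[2]+.022,): 
  for yy in(-.0095,.0095):
    p=np.array([*(T[:2]+ya*yy),z]); print(proj(c,p))
E
```

```text
t 17.73 pos [ 0.5399 -0.005   0.0578] x [ 0.98  -0.201  0.001] z [ 0.001  0.    -1.   ] F [-0.46  0.49  0.76] w 0.0799
shift tool [-0.0003  0.0002  0.0578]
rz 0.0004
[251.67839686 238.40681648]
[251.69823199 210.80764758]
```

View pics/w13c.png

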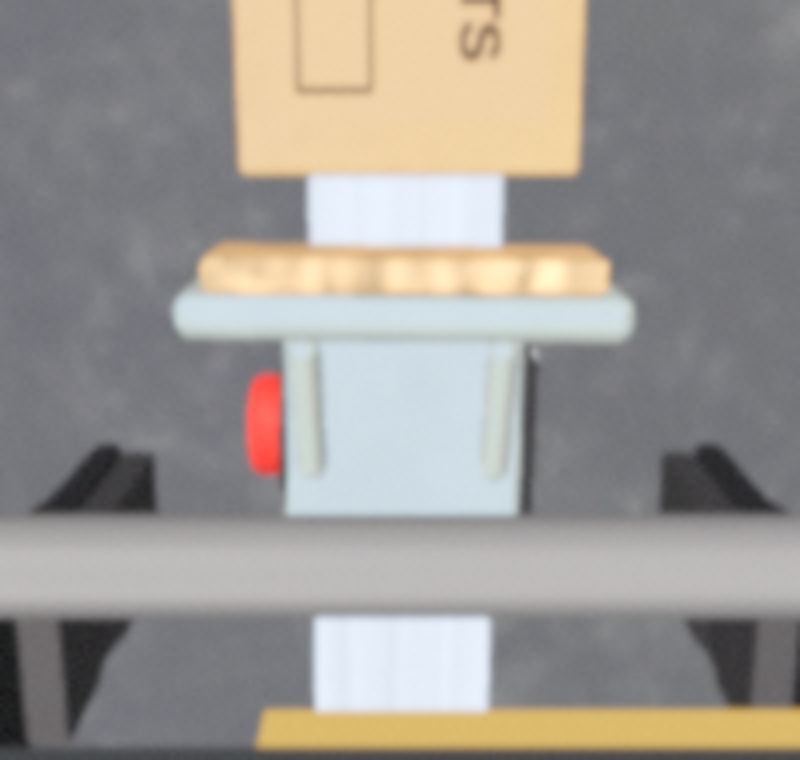

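arm_command(commands=[[[0, 0, 0, 0, 0, 0.025, 92], [0, 0, 0, 0, 0, 0.02, 92], [0, 0, 0, 0, 0, 0.012, 92], [0, 0, 0, 0, 0, 0, 92]]])

```text
time: 18.27
ee_pos: [0.5393, -0.0052, -0.0001]
eef_rot: [0.995, -0.101, -0.0, 0.0]
ft_force: [-0.3, 0.0, -0.1]
width: 0.0801
```

```bash
python3 - <<'E'
from h import *
go([.5396,-.0051,.0],-.2025);c=snap('wrist','w14');crop('pics/w14.png',150,100,350,290,4,'pics/w14c.png')
snap('scene','sc14');crop('pics/sc14.png',230,210,300,270,10,'pics/sc14c.png')
E
```

```text
t 18.27 pos [ 5.393e-01 -5.200e-03 -1.000e-04] x [ 0.98  -0.201 -0.001] z [-0.001 -0.    -1.   ] F [-0.31  0.03 -0.11] w 0.0801
shift tool [ 0.0003 -0.0001 -0.0001]
rz 0.0004
```

View pics/w14c.png

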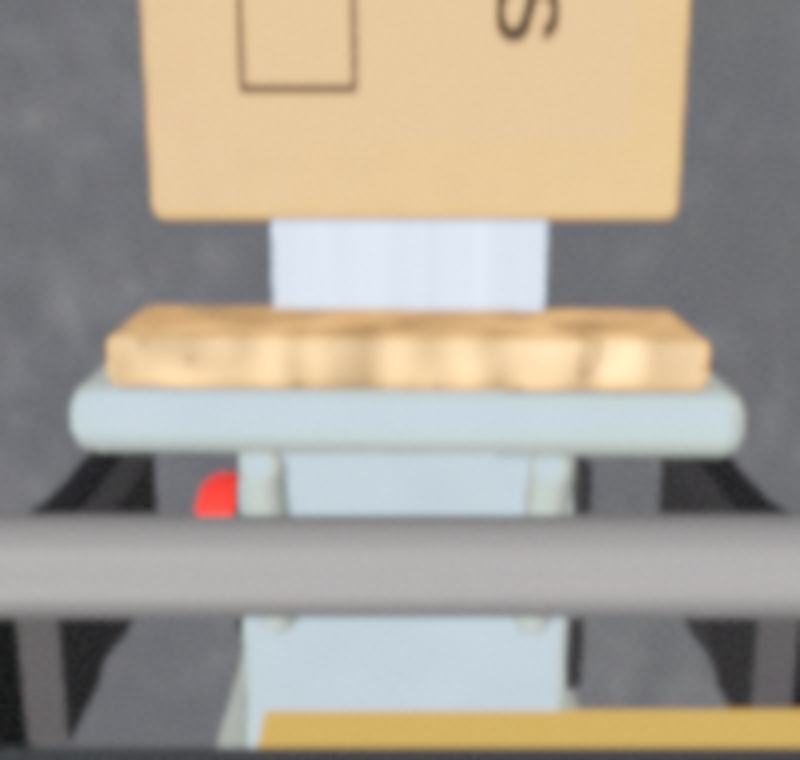

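View pics/sc14c.png

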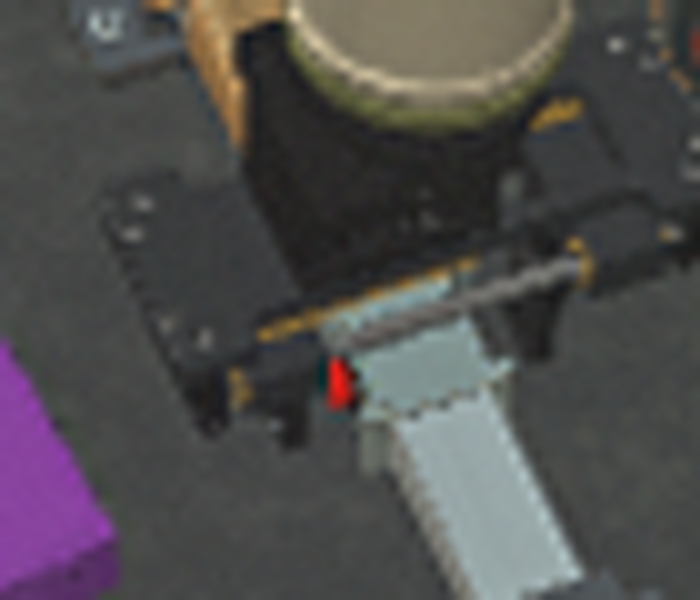

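arm_command(commands=[[[0, 0, 0, 0, 0, 0, 45], [0, 0, 0, 0, 0, 0, 45], [0, 0, 0, 0, 0, 0, 45], [0, 0, 0, 0, 0, 0, 45], [0, 0, 0, 0, 0, 0, 45], [0, 0, 0, 0, 0, 0, 45]]], newtons=18)

```text
time: 19.12
ee_pos: [0.5386, -0.0048, 0.0]
eef_rot: [0.995, -0.101, -0.001, -0.0]
ft_force: [-6.3, 1.8, 2.9]
width: 0.0503
```

arm_command(commands=[[[0, 0, 0, 0, 0, 0, 45], [0, 0, 0, 0, 0, 0, 45]]], newtons=25)

```text
time: 19.38
ee_pos: [0.5387, -0.0048, 0.0]
eef_rot: [0.995, -0.101, -0.001, -0.0]
ft_force: [-5.0, 0.1, 2.3]
width: 0.0502
```

```bash
python3 - <<'E'
from h import *
st();c=snap('wrist','w15');crop('pics/w15.png',150,100,350,290,4,'pics/w15c.png')
snap('scene','sc15');crop('pics/sc15.png',230,210,300,270,10,'pics/sc15c.png')
E
```

```text
t 19.38 pos [ 0.5387 -0.0048  0.    ] x [ 0.98  -0.2   -0.002] z [-0.002  0.    -1.   ] F [-5.04  0.1   2.3 ] w 0.0502
```

View pics/w15c.png

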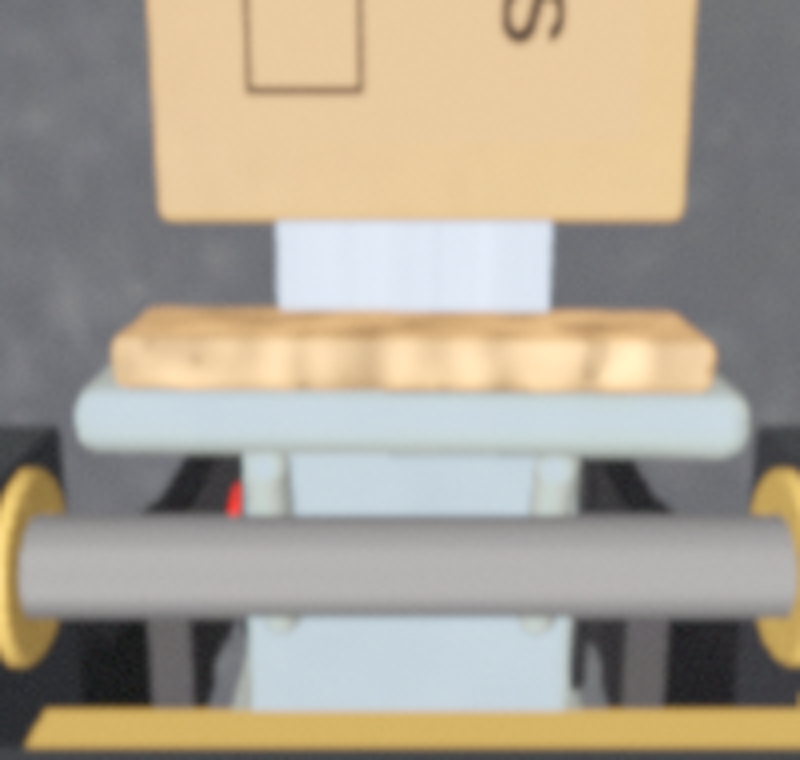

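View pics/sc15c.png

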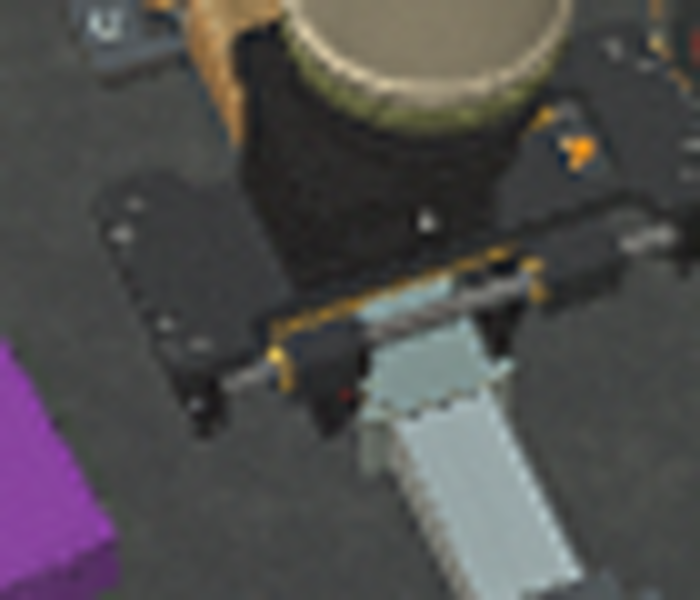

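arm_command(commands=[[[0, 0, 0, 0, 0, 0, 5], [0, 0, 0, 0, 0, 0, 5]]], newtons=25)

```text
time: 19.73
ee_pos: [0.5387, -0.0048, 0.0]
eef_rot: [0.995, -0.101, -0.001, -0.0]
ft_force: [-6.1, 1.9, 3.3]
width: 0.0498
```

arm_command(commands=[[[0, 0, 0, 0, 0, 0, 5], [0, 0, 0, 0, 0, 0, 5]]], newtons=40)

```text
time: 19.98
ee_pos: [0.5389, -0.0049, 0.0]
eef_rot: [0.995, -0.101, -0.001, -0.0]
ft_force: [-5.2, 0.4, 3.2]
width: 0.05
```

arm_command(commands=[[[0, 0, 0, 0, -0.001, 0, 5], [0, 0, 0, 0, -0.001, 0, 5], [0, 0, 0, 0, -0.001, 0, 5]]], newtons=25)

```text
time: 20.35
ee_pos: [0.5391, -0.0029, 0.0]
eef_rot: [0.995, -0.101, -0.001, 0.0]
ft_force: [-7.7, -2.0, 4.2]
width: 0.0501
```

arm_command(commands=[[[0, 0, 0, 0, -0.001, 0, 5], [0, 0, 0, 0, -0.001, 0, 5]]], newtons=25)

```text
time: 20.6
ee_pos: [0.5395, -0.0009, 0.0]
eef_rot: [0.995, -0.101, -0.001, 0.0]
ft_force: [-7.0, -0.8, 4.9]
width: 0.05
```

arm_command(commands=[[[0, 0, 0, 0, -0.0015, 0, 5], [0, 0, 0, 0, -0.0015, 0, 5]]])

```text
time: 20.85
ee_pos: [0.5402, 0.002, 0.0]
eef_rot: [0.995, -0.101, -0.001, 0.0]
ft_force: [-7.8, -2.0, 4.7]
width: 0.0497
```

```bash
python3 - <<'E'
from h import *
st();c=snap('wrist','w16');crop('pics/w16.png',150,100,350,290,4,'pics/w16c.png')
E
```

```text
t 20.85 pos [0.5402 0.002  0.    ] x [ 0.98  -0.201 -0.002] z [-0.002 -0.001 -1.   ] F [-7.75 -2.    4.7 ] w 0.0497
```

View pics/w16c.png

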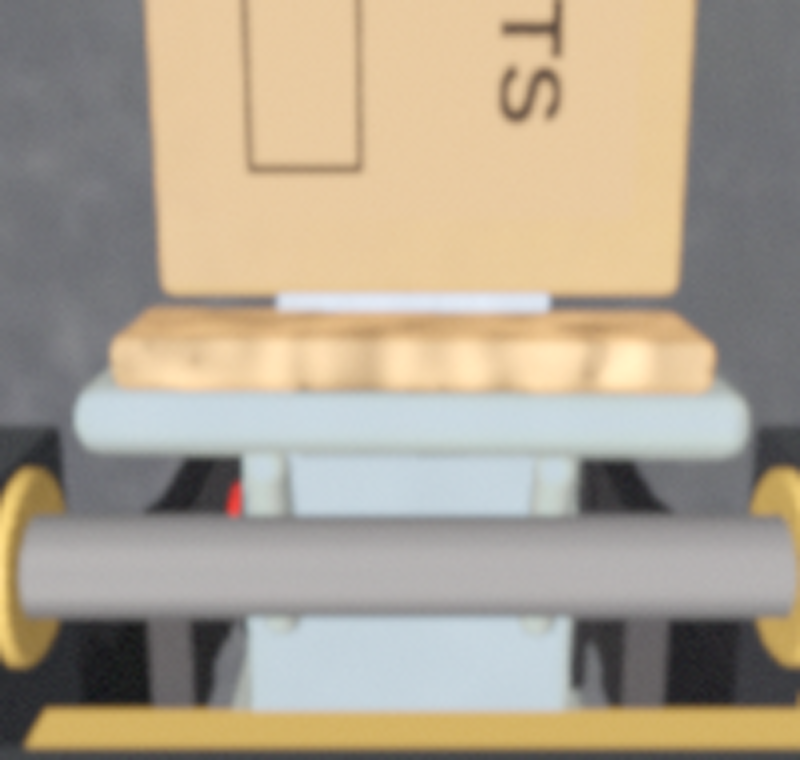

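arm_command(commands=[[[0, 0, 0, 0, -0.0015, 0, 5], [0, 0, 0, 0, -0.0015, 0, 5]]])

```text
time: 21.15
ee_pos: [0.5408, 0.005, 0.0]
eef_rot: [0.995, -0.101, -0.001, 0.0]
ft_force: [-6.7, -1.3, 4.1]
width: 0.0494
```

arm_command(commands=[[[0, 0, 0, 0, -0.0015, 0, 5], [0, 0, 0, 0, -0.0015, 0, 5]]])

```text
time: 21.4
ee_pos: [0.5411, 0.0064, -0.0]
eef_rot: [0.995, -0.102, -0.001, 0.001]
ft_force: [-9.4, -8.1, 6.5]
width: 0.0501
```

arm_command(commands=[[[0, 0, 0, 0, -0.0015, 0, 5], [0, 0, 0, 0, -0.0015, 0, 5]]])

```text
time: 21.65
ee_pos: [0.5412, 0.007, -0.0]
eef_rot: [0.995, -0.102, -0.001, 0.002]
ft_force: [-12.0, -15.8, 9.1]
width: 0.0498
```

arm_command(commands=[[[0, 0, 0, 0, -0.0015, 0, 5], [0, 0, 0, 0, -0.0015, 0, 5]]])

```text
time: 21.9
ee_pos: [0.5438, 0.0129, 0.0001]
eef_rot: [0.995, -0.101, 0.0, 0.001]
ft_force: [-0.7, -8.0, -1.2]
width: 0.05
```

```bash
python3 - <<'E'
from h import *
st();c=snap('wrist','w17');crop('pics/w17.png',150,100,350,290,4,'pics/w17c.png')
snap('scene','sc17');crop('pics/sc17.png',230,210,300,270,10,'pics/sc17c.png')
E
```

```text
t 21.9 pos [5.438e-01 1.290e-02 1.000e-04] x [ 0.979 -0.202  0.001] z [ 0.    -0.002 -1.   ] F [-0.68 -7.95 -1.22] w 0.05
```

View pics/w17c.png

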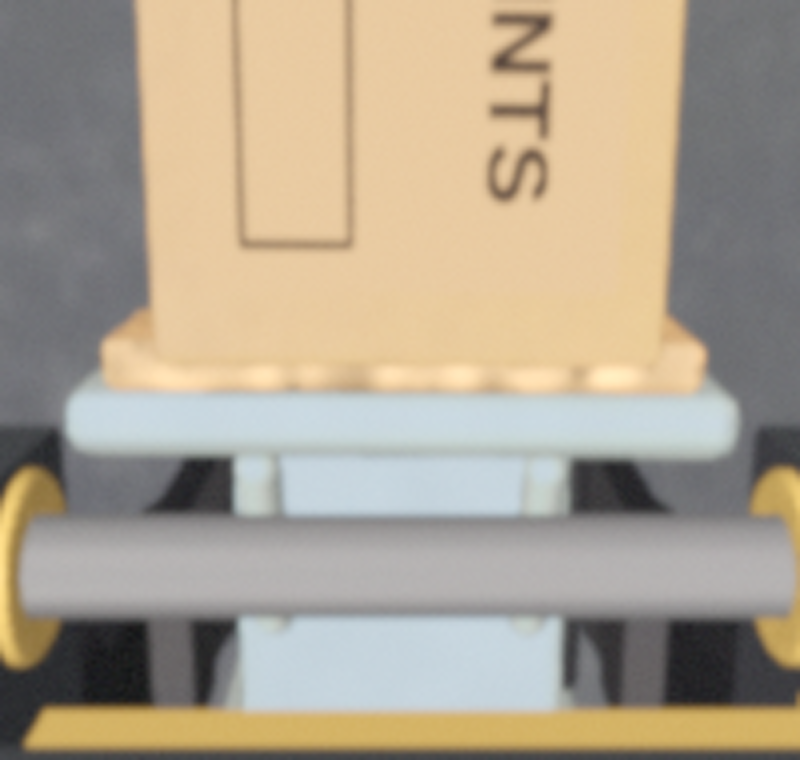

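View pics/sc17c.png

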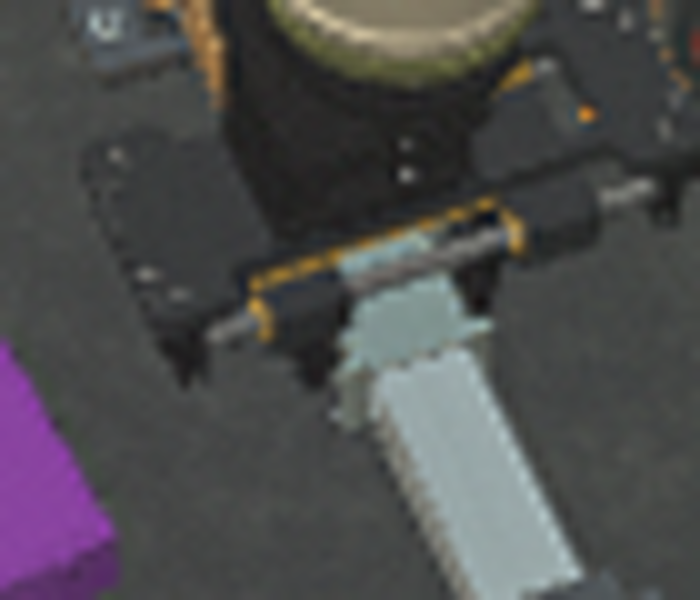

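arm_command(commands=[[[0, 0, 0, 0, -0.001, 0, 5], [0, 0, 0, 0, -0.001, 0, 5], [0, 0, 0, 0, 0, 0, 5]]])

```text
time: 22.38
ee_pos: [0.5441, 0.0144, 0.0001]
eef_rot: [0.995, -0.101, 0.0, 0.001]
ft_force: [-1.7, -7.8, 0.2]
width: 0.05
```

arm_command(commands=[[[0, 0, 0, 0, -0.001, 0, 5], [0, 0, 0, 0, -0.001, 0, 5], [0, 0, 0, 0, 0, 0, 75], [0, 0, 0, 0, 0, 0, 75], [0, 0, 0, 0, 0, 0, 75], [0, 0, 0, 0, 0, 0, 75]]])

```text
time: 23.12
ee_pos: [0.5446, 0.0188, 0.0003]
eef_rot: [0.995, -0.101, 0.0, -0.0]
ft_force: [0.8, -0.2, -0.2]
width: 0.0649
```

```bash
python3 - <<'E'
from h import *
st();c=snap('wrist','w18');crop('pics/w18.png',150,100,350,290,4,'pics/w18c.png')
E
```

```text
t 23.12 pos [5.446e-01 1.880e-02 3.000e-04] x [ 0.98 -0.2   0.  ] z [ 0.  0. -1.] F [ 0.78 -0.23 -0.21] w 0.0649
```

View pics/w18c.png

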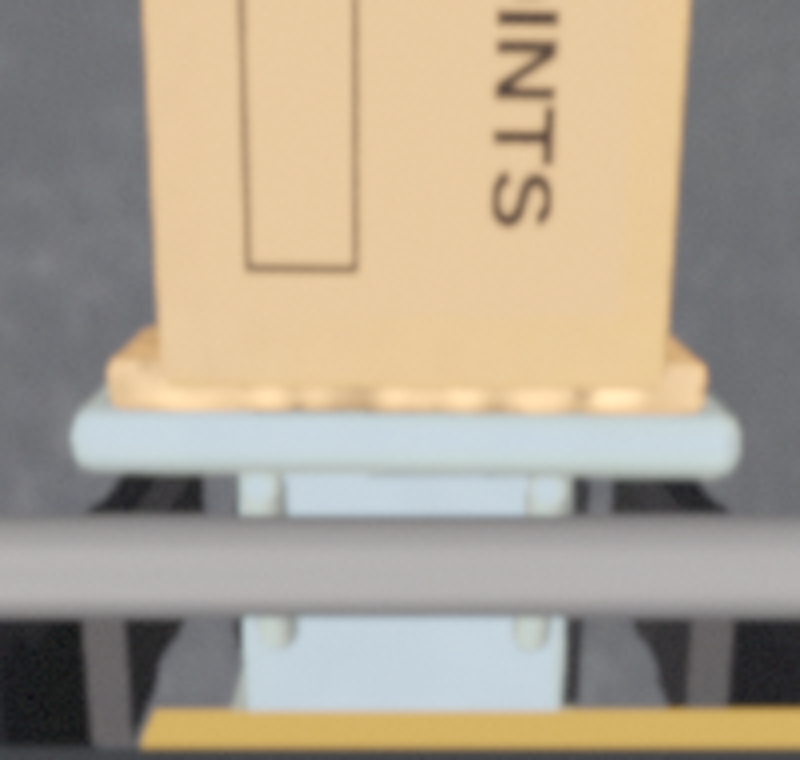

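arm_command(commands=[[[0, 0, 0, 0, -0.004, 0, 76], [0, 0, 0, 0, -0.003, 0, 76], [0, 0, 0, 0, -0.002, 0, 76]]])

```text
time: 23.55
ee_pos: [0.5462, 0.0277, 0.0002]
eef_rot: [0.995, -0.101, -0.0, -0.0]
ft_force: [1.0, -1.3, 0.5]
width: 0.0657
```

arm_command(commands=[[[0, 0, 0, 0, -0.001, 0, 76], [0, 0, 0, 0, -0.001, 0, 76]]])

```text
time: 23.8
ee_pos: [0.5466, 0.0293, 0.0002]
eef_rot: [0.995, -0.101, -0.0, -0.0]
ft_force: [-0.8, 0.3, -0.7]
width: 0.066
```

arm_command(commands=[[[0, 0, 0, 0, -0.001, 0, 76], [0, 0, 0, 0, -0.001, 0, 76]]])

```text
time: 24.05
ee_pos: [0.547, 0.0305, 0.0002]
eef_rot: [0.995, -0.101, -0.0, 0.0]
ft_force: [-0.4, -4.2, 1.6]
width: 0.0662
```

```bash
python3 - <<'E'
from h import *
st();c=snap('wrist','w19');crop('pics/w19.png',150,100,350,290,4,'pics/w19c.png')
E
```

```text
t 24.05 pos [5.47e-01 3.05e-02 2.00e-04] x [ 0.98  -0.201  0.   ] z [-0.    -0.001 -1.   ] F [-0.4  -4.16  1.64] w 0.0662
```

View pics/w19c.png

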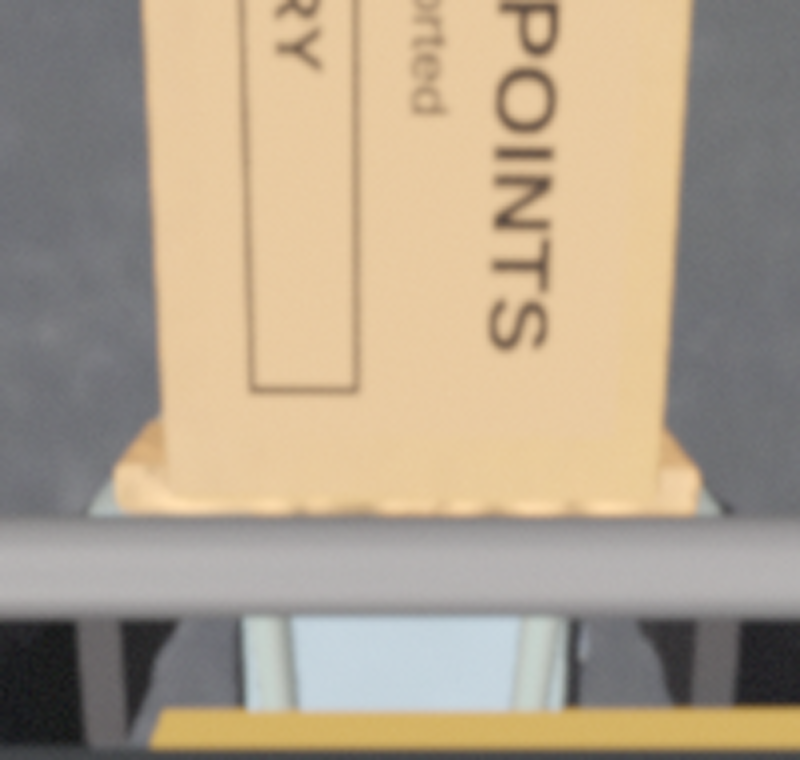

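arm_command(commands=[[[0, 0, 0, 0, -0.001, 0, 76], [0, 0, 0, 0, -0.001, 0, 76]]])

```text
time: 24.35
ee_pos: [0.547, 0.0313, 0.0002]
eef_rot: [0.995, -0.102, -0.0, 0.001]
ft_force: [-1.8, -8.7, 2.9]
width: 0.0664
```

arm_command(commands=[[[0, 0, 0, 0, -0.001, 0, 76], [0, 0, 0, 0, -0.001, 0, 76]]])

```text
time: 24.6
ee_pos: [0.5474, 0.0329, 0.0002]
eef_rot: [0.995, -0.102, -0.0, 0.001]
ft_force: [-2.0, -9.7, 3.0]
width: 0.0662
```

arm_command(commands=[[[0, 0, 0, 0, -0.001, 0, 76], [0, 0, 0, 0, -0.001, 0, 76]]])

```text
time: 24.85
ee_pos: [0.5478, 0.0348, 0.0002]
eef_rot: [0.995, -0.102, -0.0, 0.001]
ft_force: [-2.7, -7.9, 2.9]
width: 0.066
```

arm_command(commands=[[[0, 0, 0, 0, -0.001, 0, 76], [0, 0, 0, 0, -0.001, 0, 76]]])

```text
time: 25.1
ee_pos: [0.5482, 0.0366, 0.0002]
eef_rot: [0.995, -0.102, -0.0, 0.001]
ft_force: [-2.5, -10.3, 3.6]
width: 0.0661
```

arm_command(commands=[[[0, 0, 0, 0, -0.001, 0, 76], [0, 0, 0, 0, -0.001, 0, 76]]])

```text
time: 25.35
ee_pos: [0.5485, 0.0382, 0.0002]
eef_rot: [0.995, -0.102, -0.0, 0.001]
ft_force: [-2.6, -10.1, 3.8]
width: 0.0662
```

arm_command(commands=[[[0, 0, 0, 0, -0.001, 0, 76], [0, 0, 0, 0, -0.001, 0, 76]]])

```text
time: 25.6
ee_pos: [0.5489, 0.0402, 0.0002]
eef_rot: [0.995, -0.102, -0.0, 0.001]
ft_force: [-3.0, -10.1, 3.9]
width: 0.0664
```

arm_command(commands=[[[0, 0, 0, 0, -0.001, 0, 76], [0, 0, 0, 0, -0.001, 0, 76]]])

```text
time: 25.85
ee_pos: [0.5493, 0.0421, 0.0002]
eef_rot: [0.995, -0.102, -0.0, 0.001]
ft_force: [-2.5, -9.2, 3.5]
width: 0.0661
```

arm_command(commands=[[[0, 0, 0, 0, -0.001, 0, 76], [0, 0, 0, 0, -0.001, 0, 76]]])

```text
time: 26.1
ee_pos: [0.5501, 0.0453, 0.0002]
eef_rot: [0.995, -0.102, -0.0, 0.001]
ft_force: [-1.4, -7.7, 1.9]
width: 0.0661
```

arm_command(commands=[[[0, 0, 0, 0, -0.001, 0, 76]]])

```text
time: 26.22
ee_pos: [0.5501, 0.0456, 0.0002]
eef_rot: [0.995, -0.102, -0.0, 0.001]
ft_force: [-1.7, -10.0, 2.6]
width: 0.0659
```

arm_command(commands=[[[0, 0, 0, 0, -0.001, 0, 76]]])

```text
time: 26.35
ee_pos: [0.5501, 0.0458, 0.0002]
eef_rot: [0.995, -0.102, -0.0, 0.001]
ft_force: [-4.2, -13.1, 5.3]
width: 0.0659
```

```bash
python3 - <<'E'
from h import *
st();c=snap('wrist','w20');crop('pics/w20.png',150,100,350,290,4,'pics/w20c.png')
snap('scene','sc20');crop('pics/sc20.png',230,200,300,260,10,'pics/sc20c.png')
E
```

```text
t 26.35 pos [5.501e-01 4.580e-02 2.000e-04] x [ 0.979 -0.203 -0.001] z [-0.001 -0.003 -1.   ] F [ -4.22 -13.15   5.3 ] w 0.0659
```

View pics/w20c.png

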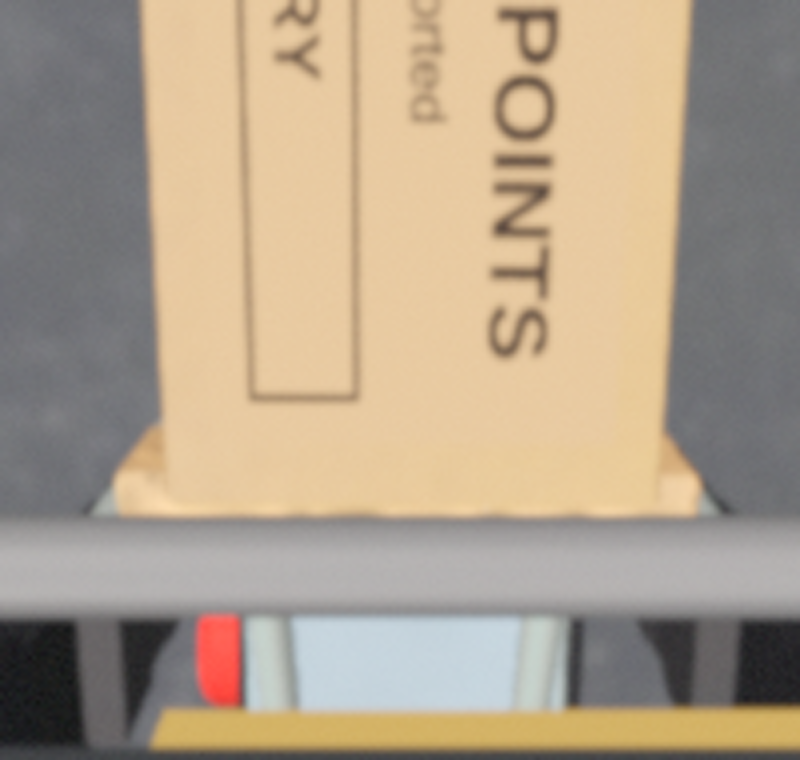

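View pics/sc20c.png

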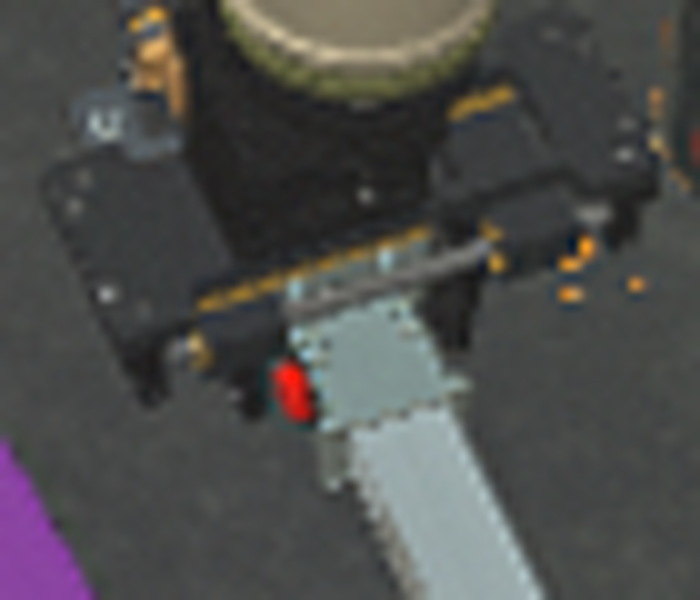

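arm_command(commands=[[[0, 0, 0, 0, 0.003, 0, 76], [0, 0, 0, 0, 0.004, 0, 92], [0, 0, 0, 0, 0, 0, 92], [0, 0, 0, 0, 0, -0.02, 92], [0, 0, 0, 0, 0, -0.05, 92], [0, 0, 0, 0, 0, -0.05, 92], [0, 0, 0, 0, 0.05, -0.05, 92], [0, 0, 0, 0, 0.05, 0, 92], [0, 0, 0, 0, 0.01, 0, 92], [0, 0, 0, 0, 0, 0, 92]]])

```text
time: 27.7
ee_pos: [0.5282, -0.0599, 0.1643]
eef_rot: [0.995, -0.101, -0.0, -0.0]
ft_force: [0.7, 0.6, 0.0]
width: 0.0801
```

```bash
python3 - <<'E'
from h import *
st();c=snap('wrist','w21');crop('pics/w21.png',150,0,350,200,4,'pics/w21c.png')
snap('side','s21');crop('pics/s21.png',240,140,330,220,7,'pics/s21c.png')
snap('scene','sc21')
E
```

```text
t 27.7 pos [ 0.5282 -0.0599  0.1643] x [ 0.98  -0.201 -0.   ] z [-0.     0.001 -1.   ] F [0.65 0.64 0.03] w 0.0801
```

View pics/w21c.png

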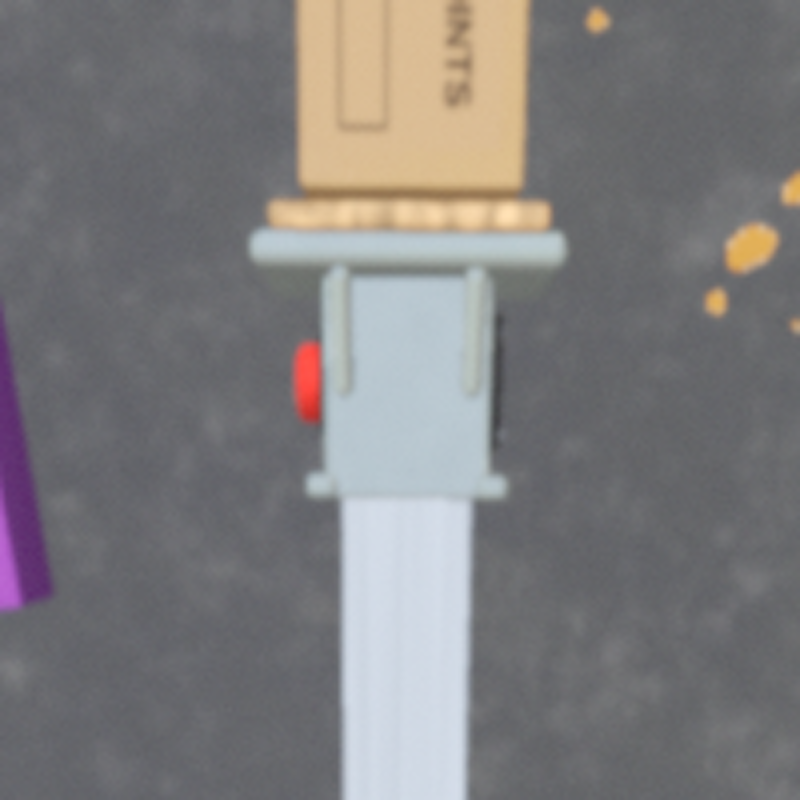

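View pics/s21c.png

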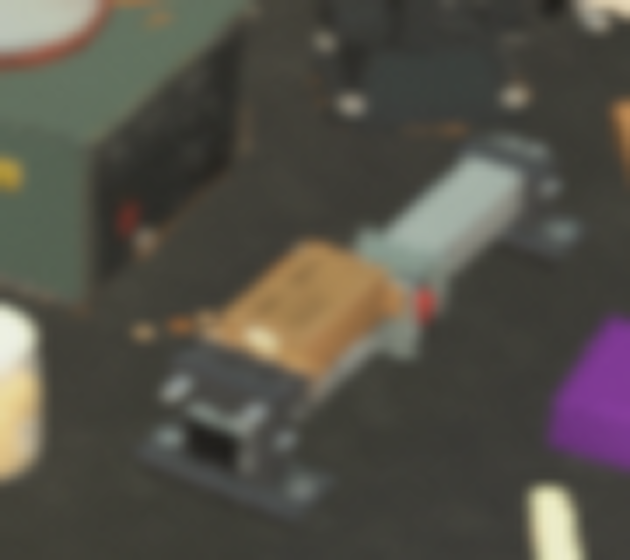

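View pics/sc21.png

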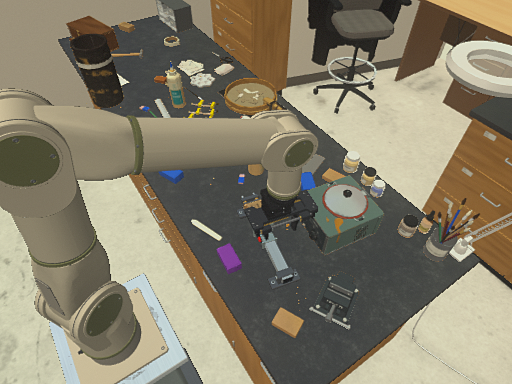

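```bash
python3 - <<'E'
from h import *
w=saved("w21"); O=np.array([.548,.0274]);yaw=-.2025;ya=np.array([-np.sin(yaw),np.cos(yaw)]);xa=np.array([np.cos(yaw),np.sin(yaw)])
for n,p,z in(("btn face",(295,382),.038),("cover",(502,382),.038),("jaw rear",(408,266),.071),("cork face",(408,202),.071),("cartL",(299,186),.0825),("cartR",(522,186),.0825),("cartL2",(297,20),.0825),("cartR2",(528,20),.0825),("tubeL",(343,700),.0505),("tubeR",(469,700),.0505)):
    X=onz(w,150+p[0]/4,p[1]/4,z)[:2]-O; print(n,np.round([X@xa,X@ya],4))
print(close_job())
E
```

```text
btn face [-0.0324  0.0033]
cover [0.0243 0.0033]
jaw rear [-0.0015  0.0267]
cork face [-0.0015  0.0407]
cartL [-0.0261  0.0413]
cartR [0.0242 0.0413]
cartL2 [-0.0258  0.0744]
cartR2 [0.0247 0.0743]
tubeL [-0.0198 -0.0829]
tubeR [ 0.0158 -0.0829]
the job is handed in; nothing more can be done
None
```

I laid the brown "BONE POINTS" carton on the rail and let it go. I then pinched the red button, slid the stop out of its slot and released it. With open fingers I pushed the stop on by its jaw until the latch clicked into a hole, then lifted clear and handed the job in at about 28 s.

**Last checks (wrist camera):**
- **Button:** fully out. Button and cover faces measured 57 mm apart; 54.5 mm was expected.
- **Stop travel:** about 45 mm, inside the 37–51 mm range for the first hole.
- **Carton:** within 1 mm of the tube's middle and square to well under 1°, touching the stop pad.
- **Head pad:** the carton reaches to about y = 0.131, so the pad should be pushed back roughly 10 mm. I worked this out from the carton's length and did not see the pad move.
- **Bystanders:** I did not measure them at the end. The last pictures showed the bone folder and cork pad in place and the jar only partly. The tool stayed clear of all three.

**What went wrong or disagreed:**
- **Fingertips:** they stand about 30 mm higher than `tips_ahead` says. The first two grasp attempts closed above the carton without moving it; I corrected the height from the pictures.
- **Pinch width:** it read 50 mm with the button in; 48.5 mm was expected. The button was probably not quite fully in, because the latch caught at the slot's end. The wrist force rose to about 20 N before it came free, still below the 40 N limit on the latch.
- **Carton height:** the scene and side cameras put its top at 21–28 mm, while its size in the wrist view matched 32 mm.

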